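Gather ring tins on a hanging rod

ROBOT

A 6-joint arm with a two-finger parallel gripper is mounted at the origin on the work surface. World frame = base frame: x ahead of the robot, y to its left, z up, the work surface at z = 0. Lengths are in m, angles in degrees, forces in N, time in s.
With the tool pointing down it reaches from about 0.4 to 0.825 m from the base axis. Payload 7 kg.
Tool frame: the origin (TCP) lies between the finger pads; the fingertips stand 19 mm ahead of it and the grasp point (between the pads) is the TCP (r.finger_overhang is the distance from the TCP to the fingertips, in m); z points along the fingers, y is the direction in which the jaws open and shut (so a half turn about z gives the same grasp; the last joint's range is limited). The gripper opens to 88 mm and grips with 3 to 60 N. Pads are 19 mm wide; open, the fingers measure 130 mm over their backs; the gripper's body (78 mm by 193 mm) begins 47 mm behind the grasp point.
Start: joints at [82.855, 20.546, 0.682, 0, -70.136, -16.507], TCP at [0.271, 0.618, 0.246] pointing down, gripper open.
Joint ranges: [-176.03, 176.03], [-82.01, 121.73], [-58.28, 71.71], [-173.87, 95.51], [-174.79, -0.11], [-173.66, 173.66]. Speed limits (degrees/s): [136.94, 136.94, 172.46, 180, 180, 180].

INTERFACE

Orientations are given as [roll, pitch, yaw] about the fixed x, y, z axes, in that order (R = Rz(yaw) Ry(pitch) Rx(roll)).
In Python, from plant import r, optics gives the robot as it stands. The module is installed in compiled form; this text tells all that it offers.
- The arm moves only by the tool step_arm, never from a script. Its argument "increments" is a list of rows, each an object of numbers: "tx", "ty", "tz": the shift along the world's x, y, z in mm; "ax", "ay", "az": the turn, a rotation vector about the world's x, y, z in degrees; "claw": the gripper command: -1 is shut, 1 is fully open, values between are in proportion. In form: [{"tx": .., "ty": .., "tz": .., "ax": .., "ay": .., "az": .., "claw": ..}, ...]. A call has 1 to 12 rows; each row shifts and turns the commanded pose from where the row before left it; what a row does not reach is not made up. A row lasts 1/10 s, in which the tool goes at most 50 mm and 8.59 degrees, less where a joint would pass 70% of its speed; a pose out of reach is approached as far as the arm can. A call with a gripper value outside its range is refused whole. The fingers move at their own pace and stop on an object; "newtons" is the grip in N (left out, the last holds). Time passes only in rows, so rows that do not move let the fingers close. It gives the time, the measured TCP pose, the force and the opening at its end, in the units of the state.
- r.get_state(): the state, without advancing time (a new reading comes with each control period).
- optics.capture(name): name is "side" or "top"; returns a dict with "image" (400x640x3 uint8, blue, green, red), "depth" (400x640 float32, m along the optical axis (not along the pixel's ray), 0 where there is no reading), "fx", "fy", "cx", "cy" (pixels), "distortion" ([k1, k2, p1, p2, k3] as OpenCV has them; the pictures are not rectified), "R" (3x3) and "t" (3): a world point X has camera coordinates R X + t. Camera axes: x right, y down, z forward; pixel columns grow to the right and rows downward; lengths in m; the calibration is good to about 2 mm. A picture is of the moment at which its call begins.
- r.close_job(): hands the job in, once; it reports no verdict.
The state is a dict: "time_s": time; "joints": joint angles; "qd": joint speeds; "joint_torque": joint torques, N m; "tcp_pos": TCP position; "eef_rot": TCP orientation; "contact_force": force on the tool from outside, world axes, zero at the start; "moment": the same for the moment, N m; "gripper_width": finger opening in m.
Only numpy, scipy, OpenCV 4.12 (cv2) and the standard library are available. Lean on these libraries where they do the work, as an engineer would, in place of code of your own. Each camera call takes 0.05 s, during which the arm holds its last target. There are 200 camera calls.

TASK

Pick up the red-handled rod and thread it, tip first, through the holes of all three small ring tins leaning in the sloping drainer until its black guard presses firmly, with about 6 N, on the first one; then lift the three off together and hang the rod across the two forks of the blue-based stand, the guard just inside the near fork with the tins between the forks. Move the tins only with the rod: do not touch them with the gripper, do not ram the rod against them, and leave the jar, the ramekin and the brush where they are.

Things in the scene. Friction and masses are not known exactly. Their poses are not given: they have to be found in the camera images.
- rod: Steel rod, 267 mm long, 150 g. Origin: centre of its red handle, on the axis; y points to the tip, z up as it lies. Handle 20 mm wide (x), 28 high (z), 90 long (y -45 to 45 mm); bare neck dia 10 (y 45 to 67); black guard disc dia 36 (y 67 to 72); shaft dia 10 (y 72 to 222), its last 20 mm tapering to a 4 mm tip. It starts level on the grey rest, axis 36 mm above the bench.
- rod_guard (a point): Point on the rod's axis at the guard's front face, 72 mm ahead of the handle's centre.
- rod_tip (a point): The rod's tip, 222 mm ahead of the handle's centre.
- rod_neck (a point): Middle of the bare neck behind the guard (56 mm ahead of the handle's centre): the part that lies in the near fork.
- rod_fore (a point): Point on the shaft 190 mm ahead of the handle's centre: the part that lies in the far fork.
- rest: Fixed grey rest that carries the rod at the start: 225 mm long, 34 wide, at most 39 high. It holds the handle's last 12 mm and the shaft 150 mm ahead of the handle's centre; the handle's middle stands free at both sides. Origin: on the bench under the handle's centre; y along the rod.
- drainer: Fixed drainer: white tray sloping up 0.30 rad along its own y, over a blue base 120 by 120 mm. Origin: on the bench under the middle slot; x across, y the level direction in which the rod goes in, from the low end. Three slots 28 mm apart along the slope, 24 mm wide between dividers 16 mm high, hold the tins. The line of hole centres runs along (0, cos 0.30, sin 0.30), 150 mm above the origin.
- tray (a point): Middle of the tray, on the line of hole centres 150 mm above the drainer's origin, same axes. A tin may stand up to 9 mm to either side (x) and rolls aside when the rod pushes it across; rails stop it at 12 mm. Pushed up the slope, a tin slides 4 mm, then bears on the next divider. To come out, tins must be lifted square to the slope (up, and back to the low end) by 25 mm, or they catch.
- tin1: Lowest (first to be threaded) of three identical dark steel ring tins (80 mm across, 20 thick) on edge in the drainer. Origin: centre of its 16 mm through hole, half-way through; z is the hole's axis, the way the rod goes in. The centre starts 142 mm above the bench, 40 mm above the tray, the tin leaning on the lower divider of its slot. Loose, 40 to 80 g.
- tin2: Middle of three identical dark steel ring tins (80 mm across, 20 thick) on edge in the drainer. Origin: centre of its 16 mm through hole, half-way through; z is the hole's axis, the way the rod goes in. The centre starts 150 mm above the bench, 40 mm above the tray, the tin leaning on the lower divider of its slot. Loose, 40 to 80 g.
- tin3: Highest (last to be threaded) of three identical dark steel ring tins (80 mm across, 20 thick) on edge in the drainer. Origin: centre of its 16 mm through hole, half-way through; z is the hole's axis, the way the rod goes in. The centre starts 158 mm above the bench, 40 mm above the tray, the tin leaning on the lower divider of its slot. Loose, 40 to 80 g.
- fork_near (a point): Stand (fixed, blue base 90 by 190 mm, two posts): where the rod's axis lies once the neck has settled in the V of the near fork, 115 mm above the bench. y points from near to far fork: the rod's tip points that way, its handle outside the near fork. Each fork is a 6 mm thick, 90 degree V, 43 mm wide at the top, which is 15 mm above this point.
- fork_far (a point): Same point in the far fork, 134 mm from fork_near, also 115 mm above the bench.
- dredger: Bystander: clear jar with a steel cap, 56 mm across, 110 mm high, loose. Origin under its centre.
- ramekin: Bystander: white ramekin, 72 mm across, 45 mm high, loose. Origin under its centre.
- brush: Bystander: pastry brush lying on the bench, 180 mm long, loose.
Things that resemble listed ones, but are neither listed nor needed, are in the scene too. Leave any pink, turquoise or yellow look-alike of the tin3 alone.

How it is judged:
By the outcome, as a careful person would: the job done as asked, in the order asked, and still so for the second after the job is handed in, with the robot touching nothing.
It also fails if it takes over 72 s, if anything falls off the work surface, if the arm or the gripper's body presses on something with over 40 N, if the wrist force passes 120 N, or if a joint passes its speed limit or range.

## Working session

There is one attempt and no reset: what is moved stays moved. The work goes in short steps, Python scripts to look and compute and a tool call to move; the robot and the scene stay as the last step left them, time stands still between calls to the robot, and variables do not carry over. Pictures are saved under pics/ and viewed, about 8 in all and at most 12, crops included, and the job is handed in when it is done.

Besides the shell and the picture viewer there is one more tool, called after ">>>" in YAML: its name, and indented under it one key for each argument. step_arm: Moves the arm, as the interface text tells. Its arguments: {"type":"object","properties":{"increments":{"type":"array","items":{"type":"object","properties":{"tx":{"type":"number"},"ty":{"type":"number"},"tz":{"type":"number"},"ax":{"type":"number"},"ay":{"type":"number"},"az":{"type":"number"},"claw":{"type":"number"}}}},"newtons":{"type":"number"}},"required":["increments"]}

```bash
mkdir -p pics
python3 - <<'E'
from plant import r, optics
import cv2, numpy as np, pickle
for n in("side","top"):
    c=optics.capture(n); pickle.dump(c,open(n+"0.pkl","wb")); cv2.imwrite(f"pics/{n}0.png",c["image"])
    R=np.array(c["R"]);print(n,c["fx"],c["cx"],c["cy"],c["distortion"],(-R.T@c["t"]).round(3),R.round(2).tolist())
print(r.get_state())
E
```

```text
side 441.5935570272969 320.72598068430017 202.08170713989935 [-0.01754082  0.          0.          0.          0.        ] [ 0.009 -0.647  0.708] [[0.83, -0.56, 0.02], [-0.32, -0.5, -0.81], [0.47, 0.66, -0.59]]
top 449.20815721164826 312.53654455894144 205.34331307378568 [-0.0722936  0.         0.         0.         0.       ] [ 0.418 -0.013  1.094] [[-0.03, -1.0, -0.02], [-1.0, 0.03, -0.05], [0.05, 0.01, -1.0]]
{'time_s': 0.1, 'joints': array([ 8.28567229e+01,  2.05871885e+01,  6.39867284e-01, -1.79879602e-02,
       -7.01364323e+01, -1.65072825e+01]), 'qd': array([ 0.04158832, -0.058804  ,  0.0595766 ,  0.06085366, -0.11280216,
        0.03959485]), 'joint_torque': array([-2.43378447e-03, -5.84161448e+01,  2.93751973e+01,  7.01556087e+00,
        1.01839556e-02, -4.89221293e-05]), 'tcp_pos': array([0.27063429, 0.61792626, 0.24472359]), 'eef_rot': array([ 1.79914893e+02, -7.58584757e-03, -2.36566783e+01]), 'contact_force': array([0.50951078, 0.85225155, 0.2885906 ]), 'moment': array([ 0.04445945, -0.0101003 , -0.01190585]), 'gripper_width': 0.08761667303646428}
```

View pics/side0.png

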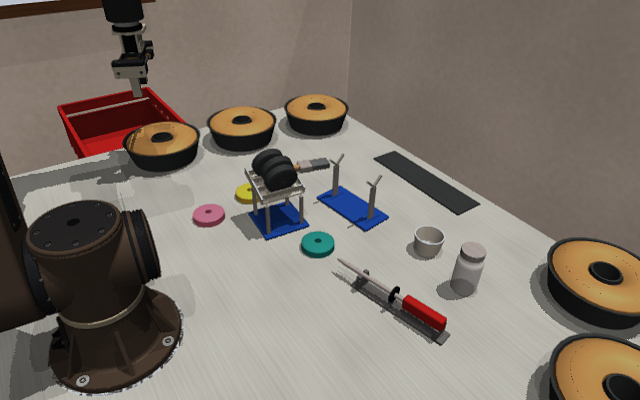

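View pics/top0.png

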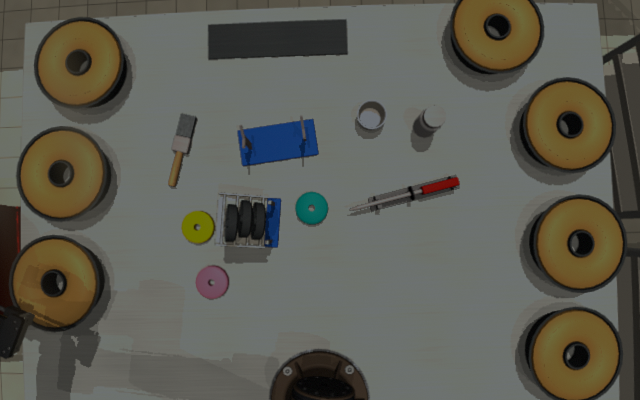

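The side view shows the rod (handle 425,312, tip 340,262), the tins in the drainer (275,170) and the stand (352,207). In the top view the handle is at (440,185), the tip at (350,213), the tins around (245,222) and the stand around (278,143). Next I'll measure them.

```bash
cat > h.py <<'E'
import numpy as np, cv2, pickle
def K(c): return np.array([[c["fx"],0,c["cx"]],[0,c["fy"],c["cy"]],[0,0,1.]])
def und(c,uv):
    return cv2.undistortPoints(np.asarray(uv,float).reshape(-1,1,2),K(c),np.array(c["distortion"])).reshape(-1,2)
def cloud(c):
    v,u=np.mgrid[0:400,0:640]; n=und(c,np.stack([u.ravel(),v.ravel()],1).astype(float))
    d=c["depth"].ravel()[:,None]; P=np.hstack([n*d,d]); 
    X=(P-np.array(c["t"]))@np.array(c["R"]); X[d[:,0]<=0]=np.nan
    return X.reshape(400,640,3)
def plane(c,uv,z):
    n=und(c,uv); R=np.array(c["R"]); o=-R.T@np.array(c["t"]); d=np.hstack([n,np.ones((len(n),1))])@R
    return o+d*((z-o[2])/d[:,2])[:,None]
def proj(c,X):
    R=np.array(c["R"]);return cv2.projectPoints(np.asarray(X,float).reshape(-1,1,3),cv2.Rodrigues(R)[0],np.array(c["t"],float),K(c),np.array(c["distortion"]))[0].reshape(-1,2)
def axis(P):
    m=P.mean(0);return m,np.linalg.svd(P-m,full_matrices=False)[2][0]
E
python3 - <<'E'
from h import *
for n in("side","top"):
    c=pickle.load(open(n+"0.pkl","rb")); X=cloud(c); im=c["image"]; h=cv2.cvtColor(im,cv2.COLOR_BGR2HSV)
    H,S,V=cv2.split(h); 
    def box(u0,u1,v0,v1):
        m=np.zeros((400,640),bool); m[v0:v1,u0:u1]=1; return m
    red=((H<6)|(H>174))&(S>170)&(V>60)
    red&= box(390,460,280,340) if n=="side" else box(410,470,165,205)
    P=X[red];P=P[~np.isnan(P[:,0])]
    m,a=axis(P[:,:2]); s=(P[:,:2]-m)@a
    print(n,"red",len(P),P.mean(0).round(4),"ax",a.round(3),s.min().round(3),s.max().round(3),"zmed/max",np.nanmedian(P[:,2]).round(4),np.percentile(P[:,2],98).round(4))
    print("  rect px",cv2.minAreaRect(np.argwhere(red)[:,::-1].astype(np.float32)))
    # shaft ridge
    z=X[...,2]; reg=box(330,400,250,300) if n=="side" else box(340,415,180,220)
    g=reg&(z>.030)&(z<.05); Q=X[g]; 
    m2,a2=axis(Q[:,:2]); print("  shaft-ish",len(Q),m2.round(4),a2.round(3),"pos",((Q[:,:2]-m2)@a2).min().round(3),((Q[:,:2]-m2)@a2).max().round(3))
    blue=(H>105)&(H<130)&(S>150)&(V>50)
    for nm,b in(("drainer",(240,315,190,245) if n=="side" else (205,290,190,255)),("stand",(310,395,180,235) if n=="side" else (230,325,110,170))):
        k=blue&box(*b); q=np.argwhere(k)[:,::-1].astype(float); w=plane(c,q,np.nanmedian(X[k][:,2]))
        print("  ",nm,len(q),"z",np.nanmedian(X[k][:,2]).round(4),[np.round(t,4) for t in cv2.minAreaRect((w[:,:2]).astype(np.float32)*1000)])
    dark=(V<60)&(z>.09)&(z<.25)&box(*((235,310,140,200) if n=="side" else (215,285,190,255)))
    D=X[dark]; print("  tins",len(D),D.mean(0).round(4),np.percentile(D,[1,99],axis=0).round(3).tolist())
    t=(z>.1)&box(*((325,385,150,220) if n=="side" else (230,330,110,175))); D=X[t]; print("  forks",len(D))
    for s in (D[:,1]>np.nanmedian(D[:,1]),D[:,1]<=np.nanmedian(D[:,1])):
        print("    ",D[s].mean(0).round(4),np.percentile(D[s],[1,99],axis=0).round(3).tolist())
E
python3 - <<'E'
import cv2
a=cv2.imread('pics/side0.png')[135:245,230:400];b=cv2.imread('pics/top0.png')[105:260,190:480]
a=cv2.resize(a,None,fx=4,fy=4,interpolation=2);b=cv2.convertScaleAbs(cv2.resize(b,None,fx=2.7,fy=2.7,interpolation=2),alpha=2)
cv2.imwrite('pics/c1.png',a);cv2.imwrite('pics/c2.png',b)
E
```

```text
side red 684 [ 0.5009 -0.3043  0.0421] ax [ 0.241 -0.97 ] -0.046 0.042 zmed/max 0.0455 0.0512
  rect px ((423.6588439941406, 312.5306701660156), (48.788352966308594, 14.720623016357422), 32.7352294921875)
  shaft-ish 422 [ 0.4741 -0.1773] [ 0.222 -0.975] pos -0.092 0.073
   drainer 1139 z 0.0055 [array([433.4797, 139.8743]), array([120.9352, 117.5514]), np.float64(84.2344)]
   stand 1313 z 0.0056 [array([624.9161,  80.2447]), array([ 90.6804, 189.4213]), np.float64(7.0878)]
  tins 1277 [0.4225 0.1278 0.1633] [[0.391, 0.097, 0.117], [0.466, 0.173, 0.195]]
  forks 121
     [0.6219 0.1421 0.1164] [[0.594, 0.02, 0.101], [0.653, 0.157, 0.127]]
     [0.6362 0.0153 0.1158] [[0.609, 0.01, 0.101], [0.658, 0.02, 0.129]]
top red 294 [ 0.5059 -0.2974  0.0493] ax [ 0.23  -0.973] -0.043 0.044 zmed/max 0.0493 0.0535
  rect px ((440.06640625, 185.2489471435547), (7.987542152404785, 36.845760345458984), 75.0685806274414)
  shaft-ish 338 [ 0.4748 -0.1657] [ 0.225 -0.974] pos -0.084 0.075
   drainer 542 z 0.0073 [array([431.3163, 101.3519]), array([ 31.6947, 116.6563]), np.float64(84.5177)]
   stand 2519 z 0.0075 [array([626.6572,  84.0964]), array([ 87.7807, 186.9694]), np.float64(7.022)]
  tins 1450 [0.4333 0.1418 0.1638] [[0.393, 0.1, 0.101], [0.475, 0.192, 0.198]]
  forks 139
     [0.6219 0.1519 0.1188] [[0.594, 0.148, 0.101], [0.644, 0.157, 0.131]]
     [0.6348 0.0257 0.1209] [[0.596, 0.013, 0.108], [0.66, 0.147, 0.131]]
```

View pics/c1.png

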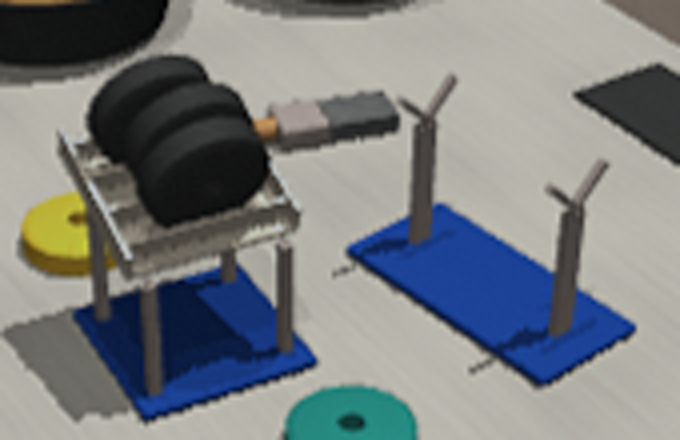

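View pics/c2.png

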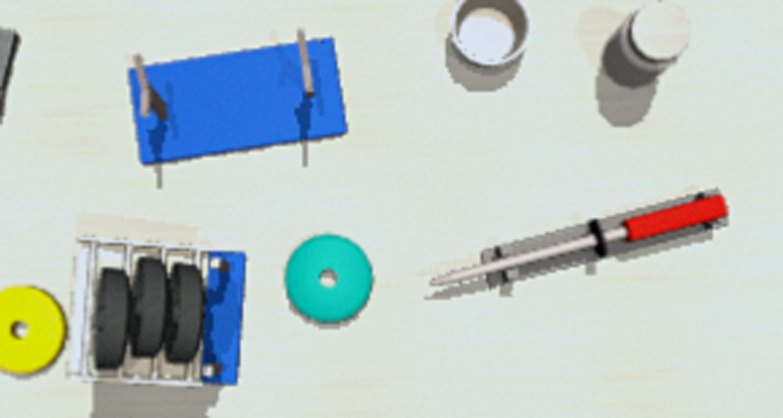

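The crops confirm the low end of the drainer faces −y, and that the tins stand at different sideways offsets. The stand's forks are at about (0.636, 0.019) and (0.622, 0.152). Next I'll fit the tins in the tray frame, locate the jar and refine the rod.

Run:
```python
from h import *
from scipy.optimize import least_squares
O=np.array([.4325,.140,0]); yaw=np.radians(-5.65)
for n in("side","top"):
    c=pickle.load(open(n+"0.pkl","rb")); X=cloud(c); z=X[...,2]; V=c["image"].max(2)
    # drainer base -> corners
    print(n)
    ex=np.array([np.cos(yaw),np.sin(yaw),0]); ey=np.array([-np.sin(yaw),np.cos(yaw),0]); up=np.array([0,0,1.])
    ys=ey*np.cos(.3)+up*np.sin(.3); hn=-ey*np.sin(.3)+up*np.cos(.3)
    L=O+[0,0,.15]
    ok=~np.isnan(z)&(np.hypot(X[...,0]-O[0],X[...,1]-O[1])<.09)&(z>.08)
    q=X[ok]-L; q=np.stack([q@ex,q@ys,q@hn],1)*1000; dark=V[ok]<(60 if n=="side" else 50)
    T=q[dark&(q[:,2]>-25)]
    print(" tin s hist",np.histogram(T[T[:,2]>15][:,1],bins=np.arange(-50,55,5)))
    for s0 in(-30,-2,26):
        t=T[(abs(T[:,1]-s0)<9)]; r=np.hypot(t[:,0],t[:,2]); t=t[r>32]
        f=least_squares(lambda p:np.hypot(t[:,0]-p[0],t[:,2]-p[1])-40,[0,0],loss="soft_l1",f_scale=1.)
        top=t[t[:,2]>20]; print("  tin s0",s0,len(t),"xh",f.x.round(1),"rms",np.sqrt(np.mean(f.fun**2)).round(2),"x range",np.percentile(t[:,0],[1,99]).round(1),"s range",np.percentile(t[:,1],[2,98]).round(1))
    w=q[~dark]; print(" tray: x",np.percentile(w[:,0],[1,99]).round(1),"s",np.percentile(w[:,1],[1,99]).round(1),"h",np.percentile(w[:,2],[1,10,50,90,99]).round(1))
    # jar, ramekin
    for nm,xy,lo,hi in(("jar",(.60,-.27),.06,.13),("ram",(.6,-.13),.03,.06)):
        k=(np.hypot(X[...,0]-xy[0],X[...,1]-xy[1])<.09)&(z>lo)&(z<hi); P=X[k]
        if len(P): print(" ",nm,len(P),P.mean(0).round(3),np.percentile(P,[2,98],axis=0).round(3).tolist())
    # forks
    for p in((.636,.019),(.622,.152)):
        k=(np.hypot(X[...,0]-p[0],X[...,1]-p[1])<.05)&(z>.06)&(z<.16); P=X[k]
        print("  fork",len(P),np.percentile(P,[3,50,97],axis=0).round(3).tolist())
c=pickle.load(open("top0.pkl","rb"));print("jar cap centre ray z=.11",plane(c,[[431,118]],.11).round(3), "tip z.036",plane(c,[[349.5,213.5]],.036).round(4),"handle z.05",plane(c,[[440.07,185.25]],.05).round(4))
c=pickle.load(open("side0.pkl","rb"));print("side tip",plane(c,[[338.5,261]],.036).round(4),"jar cap",plane(c,[[473.5,249]],.11).round(3))
```

```text
side
 tin s hist (array([  0,   0,  48, 119,  46,  45,  40,   5,  57,  67,  48,  39,  26,
        17,  87,  49,  46,  35,   7,   0]), array([-50, -45, -40, -35, -30, -25, -20, -15, -10,  -5,   0,   5,  10,
        15,  20,  25,  30,  35,  40,  45,  50]))
  tin s0 -30 242 xh [ 2.2 -4.4] rms 3.12 x range [-37.6  37.6] s range [-35.9 -21.9]
  tin s0 -2 184 xh [ 4.5 -4.6] rms 1.82 x range [-34.9  39.1] s range [-7.5  6.5]
  tin s0 26 241 xh [-3.2 -4.1] rms 3.41 x range [-45.3  20.8] s range [19.2 34.4]
 tray: x [-56.4  56.3] s [-60.   50.9] h [-52.7 -45.8 -38.4 -26.2  36.1]
  jar 829 [ 0.645 -0.283  0.093] [[0.628, -0.303, 0.061], [0.675, -0.256, 0.112]]
  ram 179 [ 0.66  -0.147  0.038] [[0.643, -0.179, 0.03], [0.687, -0.112, 0.045]]
  fork 143 [[0.611, 0.011, 0.064], [0.634, 0.015, 0.098], [0.655, 0.02, 0.127]]
  fork 136 [[0.595, 0.144, 0.062], [0.619, 0.148, 0.095], [0.637, 0.153, 0.126]]
top
 tin s hist (array([ 0,  0,  0, 33, 82, 78, 83, 30,  3, 64, 76, 85, 85,  0, 23, 78, 79,
       92, 48,  0]), array([-50, -45, -40, -35, -30, -25, -20, -15, -10,  -5,   0,   5,  10,
        15,  2
[... 174 characters left out ...]
  42.8] s range [-4.   6.7]
  tin s0 26 185 xh [-5.4 -3.2] rms 1.74 x range [-42.5  31.9] s range [23.4 34.6]
 tray: x [-54.7  58.4] s [-54.1  60.9] h [-47.6 -43.9 -40.6 -25.3  -3. ]
  jar 568 [ 0.652 -0.271  0.1  ] [[0.63, -0.297, 0.064], [0.676, -0.248, 0.113]]
  ram 97 [ 0.661 -0.142  0.043] [[0.646, -0.177, 0.033], [0.686, -0.109, 0.048]]
  fork 66 [[0.611, 0.013, 0.109], [0.639, 0.019, 0.121], [0.658, 0.023, 0.131]]
  fork 99 [[0.595, 0.147, 0.063], [0.62, 0.151, 0.114], [0.641, 0.156, 0.13]]
jar cap centre ray z=.11 [[ 0.651 -0.267  0.11 ]] tip z.036 [[ 0.4462 -0.0843  0.036 ]] handle z.05 [[ 0.5058 -0.297   0.05  ]]
side tip [[ 0.4518 -0.0947  0.036 ]] jar cap [[ 0.655 -0.277  0.11 ]]
```

>>> step_arm:
  increments:
    - {"tz": 50}
    - {"tx": 14, "ty": -46, "az": -4.8}
    - {"tx": 14, "ty": -46, "az": -4.8}
    - {"tx": 14, "ty": -46, "az": -4.8}
    - {"tx": 14, "ty": -46, "az": -4.8}
    - {"tx": 14, "ty": -46, "az": -4.8}
    - {"tx": 14, "ty": -46, "az": -4.8}
    - {"tx": 14, "ty": -46, "az": -4.8}
    - {"tx": 14, "ty": -46, "az": -4.8}
    - {"tx": 14, "ty": -46, "az": -4.8}
    - {"tx": 14, "ty": -46, "az": -4.8}
    - {"tx": 14, "ty": -46, "az": -4.8}
  newtons: 40

```text
$.increments[0]: bad value
```

>>> step_arm:
  increments:
    - {"tx": 8, "ty": -41, "tz": -16}
    - {"tx": 8, "ty": -41, "tz": -16}
    - {"tx": 8, "ty": -41, "tz": -16}
    - {"tx": 8, "ty": -41, "tz": -16}
    - {"tx": 8, "ty": -41, "tz": -16}
    - {"tx": 8, "ty": -41, "tz": -16}
    - {"tx": 8, "ty": -41, "tz": -16}
    - {"tx": 8, "ty": -41, "tz": -16}
    - {"tx": 8, "ty": -41, "tz": -16}
    - {"tx": 8, "ty": -41, "tz": -16}
    - {}

```text
$.increments[0]: bad value
```

>>> step_arm:
  increments:
    - {"tx": 0, "ty": 0, "tz": 50, "ax": 0, "ay": 0, "az": 0, "claw": 1}
  newtons: 40

```text
time_s: 0.2
tcp_pos: [0.2693, 0.615, 0.2877]
eef_rot: [179.2, -0.1, -23.7]
contact_force: [1.1, 1.8, -0.1]
gripper_width: 0.0876
```

All keys are needed.

>>> step_arm:
  increments:
    - {"tx": 14, "ty": -46, "tz": 0, "ax": 0, "ay": 0, "az": -4.8, "claw": 1}
    - {"tx": 14, "ty": -46, "tz": 0, "ax": 0, "ay": 0, "az": -4.8, "claw": 1}
    - {"tx": 14, "ty": -46, "tz": 0, "ax": 0, "ay": 0, "az": -4.8, "claw": 1}
    - {"tx": 14, "ty": -46, "tz": 0, "ax": 0, "ay": 0, "az": -4.8, "claw": 1}
    - {"tx": 14, "ty": -46, "tz": 0, "ax": 0, "ay": 0, "az": -4.8, "claw": 1}
    - {"tx": 14, "ty": -46, "tz": 0, "ax": 0, "ay": 0, "az": -4.8, "claw": 1}
    - {"tx": 14, "ty": -46, "tz": 0, "ax": 0, "ay": 0, "az": -4.8, "claw": 1}
    - {"tx": 14, "ty": -46, "tz": 0, "ax": 0, "ay": 0, "az": -4.8, "claw": 1}
    - {"tx": 14, "ty": -46, "tz": 0, "ax": 0, "ay": 0, "az": -4.8, "claw": 1}
    - {"tx": 14, "ty": -46, "tz": 0, "ax": 0, "ay": 0, "az": -4.8, "claw": 1}
    - {"tx": 14, "ty": -46, "tz": 0, "ax": 0, "ay": 0, "az": -4.8, "claw": 1}

```text
time_s: 1.3
tcp_pos: [0.4246, 0.1103, 0.2957]
eef_rot: [-180.0, 0.0, -76.6]
contact_force: [1.3, -0.2, -0.3]
gripper_width: 0.0879
```

>>> step_arm:
  increments:
    - {"tx": 8, "ty": -41, "tz": -16, "ax": 0, "ay": 0, "az": 0, "claw": 1}
    - {"tx": 8, "ty": -41, "tz": -16, "ax": 0, "ay": 0, "az": 0, "claw": 1}
    - {"tx": 8, "ty": -41, "tz": -16, "ax": 0, "ay": 0, "az": 0, "claw": 1}
    - {"tx": 8, "ty": -41, "tz": -16, "ax": 0, "ay": 0, "az": 0, "claw": 1}
    - {"tx": 8, "ty": -41, "tz": -16, "ax": 0, "ay": 0, "az": 0, "claw": 1}
    - {"tx": 8, "ty": -41, "tz": -16, "ax": 0, "ay": 0, "az": 0, "claw": 1}
    - {"tx": 8, "ty": -41, "tz": -16, "ax": 0, "ay": 0, "az": 0, "claw": 1}
    - {"tx": 8, "ty": -41, "tz": -16, "ax": 0, "ay": 0, "az": 0, "claw": 1}
    - {"tx": 8, "ty": -41, "tz": -16, "ax": 0, "ay": 0, "az": 0, "claw": 1}
    - {"tx": 8, "ty": -41, "tz": -16, "ax": 0, "ay": 0, "az": 0, "claw": 1}
    - {"tx": 0, "ty": 0, "tz": 0, "ax": 0, "ay": 0, "az": 0, "claw": 1}
    - {"tx": 0, "ty": 0, "tz": 0, "ax": 0, "ay": 0, "az": 0, "claw": 1}

```text
time_s: 2.5
tcp_pos: [0.5039, -0.2985, 0.1342]
eef_rot: [179.9, 0.1, -76.6]
contact_force: [-0.7, 0.6, 0.6]
gripper_width: 0.0876
```

>>> step_arm:
  increments:
    - {"tx": 2, "ty": 1, "tz": -30, "ax": 0, "ay": 0, "az": 0, "claw": 0.3}
    - {"tx": 0, "ty": 0, "tz": -30, "ax": 0, "ay": 0, "az": 0, "claw": 0.3}
    - {"tx": 0, "ty": 0, "tz": -20, "ax": 0, "ay": 0, "az": 0, "claw": 0.3}
    - {"tx": 0, "ty": 0, "tz": -14, "ax": 0, "ay": 0, "az": 0, "claw": 0.3}
    - {"tx": 0, "ty": 0, "tz": 0, "ax": 0, "ay": 0, "az": 0, "claw": -0.3}
    - {"tx": 0, "ty": 0, "tz": 0, "ax": 0, "ay": 0, "az": 0, "claw": -0.5}
    - {"tx": 0, "ty": 0, "tz": 0, "ax": 0, "ay": 0, "az": 0, "claw": -1}
    - {"tx": 0, "ty": 0, "tz": 0, "ax": 0, "ay": 0, "az": 0, "claw": -1}
    - {"tx": 0, "ty": 0, "tz": 0, "ax": 0, "ay": 0, "az": 0, "claw": -1}
    - {"tx": 0, "ty": 0, "tz": 0, "ax": 0, "ay": 0, "az": 0, "claw": -1}

```text
time_s: 3.5
tcp_pos: [0.5071, -0.2968, 0.0423]
eef_rot: [-180.0, -0.0, -76.4]
contact_force: [-0.4, 1.8, 4.0]
gripper_width: 0.0197
```

>>> step_arm:
  increments:
    - {"tx": 0, "ty": 0, "tz": 10, "ax": 0, "ay": 0, "az": 0, "claw": -1}
    - {"tx": 0, "ty": 0, "tz": 25, "ax": 0, "ay": 0, "az": 0, "claw": -1}
    - {"tx": 0, "ty": 0, "tz": 25, "ax": 0, "ay": 0, "az": 0, "claw": -1}
    - {"tx": 0, "ty": 0, "tz": 25, "ax": 0, "ay": 0, "az": 0, "claw": -1}
    - {"tx": -20, "ty": 20, "tz": 0, "ax": 0, "ay": 0, "az": -4.75, "claw": -1}
    - {"tx": -20, "ty": 20, "tz": 0, "ax": 0, "ay": 0, "az": -4.75, "claw": -1}
    - {"tx": -20, "ty": 20, "tz": 0, "ax": 0, "ay": 0, "az": -4.75, "claw": -1}
    - {"tx": -20, "ty": 20, "tz": 0, "ax": 0, "ay": 0, "az": -4.75, "claw": -1}
    - {"tx": -10, "ty": 20, "tz": 0, "ax": 5.7, "ay": -0.56, "az": 0, "claw": -1}
    - {"tx": -10, "ty": 20, "tz": 0, "ax": 5.7, "ay": -0.56, "az": 0, "claw": -1}
    - {"tx": 0, "ty": 20, "tz": 0, "ax": 5.7, "ay": -0.56, "az": 0, "claw": -1}
    - {"tx": 0, "ty": 0, "tz": 0, "ax": 0, "ay": 0, "az": 0, "claw": -1}
  newtons: 60

```text
time_s: 4.7
tcp_pos: [0.4072, -0.1568, 0.1271]
eef_rot: [-179.9, 17.3, -95.5]
contact_force: [-0.5, -0.5, -1.1]
gripper_width: 0.0197
```

>>> step_arm:
  increments:
    - {"tx": 0, "ty": 0, "tz": -10, "ax": 0, "ay": 0, "az": 0, "claw": -1}
    - {"tx": 0, "ty": 0, "tz": 0, "ax": 0, "ay": 0, "az": 0, "claw": -1}
    - {"tx": 0, "ty": 0, "tz": 0, "ax": 0, "ay": 0, "az": 0, "claw": -1}

```text
time_s: 5.0
tcp_pos: [0.4062, -0.1568, 0.116]
eef_rot: [179.9, 17.1, -95.4]
contact_force: [0.5, 0.2, -1.2]
gripper_width: 0.0197
```

Run:
```python
from plant import r, optics
import cv2,pickle,numpy as np
s=r.get_state(); print({k:np.round(s[k],4) for k in("tcp_pos","eef_rot","joints","contact_force","moment")})
ims=[]
for n in("side","top"):
    c=optics.capture(n); pickle.dump(c,open(n+"1.pkl","wb")); im=c["image"]
    im=im[130:340,200:480] if n=="side" else cv2.convertScaleAbs(im[110:320,190:470],alpha=2)
    ims.append(cv2.resize(im,(400,300)))
cv2.imwrite("pics/p1.png",np.hstack(ims))
```

```text
{'tcp_pos': array([ 0.4062, -0.1568,  0.116 ]), 'eef_rot': array([179.9491,  17.0982, -95.4306]), 'joints': array([-11.223 ,  10.4195, -26.3675, -20.4602, -56.7768,  17.6269]), 'contact_force': array([ 0.4691,  0.2332, -1.154 ]), 'moment': array([-1.1554,  0.0747, -0.0266])}
```

View pics/p1.png

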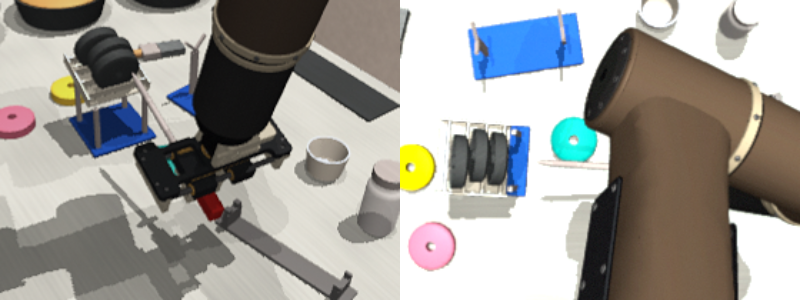

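```bash
cat > rod.py <<'E'
from h import *
# shaft centreline by height-over-local-background mask; returns line px (point,dir) and tip px
def shaft(c,box,zlo,zhi):
    u0,u1,v0,v1=box; X=cloud(c); z=X[...,2]; m=np.zeros((400,640),np.uint8)
    m[v0:v1,u0:u1]=((z>zlo)&(z<zhi)&(c["image"].max(2)>45))[v0:v1,u0:u1]
    n,l,st,_=cv2.connectedComponentsWithStats(m); k=1+np.argmax(st[1:,4])
    q=np.argwhere(l==k)[:,::-1].astype(float); return q,X[l==k]
def plane_n(c,p,d):
    n=np.hstack([und(c,[p-40*d,p+40*d]),np.ones((2,1))])@np.array(c["R"]); w=np.cross(n[0],n[1]); return w/np.linalg.norm(w), -np.array(c["R"]).T@np.array(c["t"])
E
python3 - <<'E'
from rod import *
C={n:pickle.load(open(n+"1.pkl","rb")) for n in("side","top")}
pl=[]
for n,b in(("side",(285,330,170,232)),("top",(275,330,214,234))):
    q,P=shaft(C[n],b,.12,.24); m,d=axis(q); pl.append(plane_n(C[n],m,d)); print(n,len(q),m.round(1),d.round(3),"u",q[:,0].min(),q[:,0].max(),"v",q[:,1].min(),q[:,1].max(),"P",np.percentile(P,[2,98],axis=0).round(3).tolist())
(n1,o1),(n2,o2)=pl; D=np.cross(n1,n2); D/=np.linalg.norm(D); D*=np.sign(D[1])
A=np.array([n1,n2,D]); p=np.linalg.solve(A,[n1@o1,n2@o2,D@np.array([.43,0,.18])])
print("line",p.round(4),D.round(4),"yaw",np.degrees(np.arctan2(D[1],D[0])).round(2),"pitch",np.degrees(np.arcsin(D[2])).round(2))
# nominal from TCP
from scipy.spatial.transform import Rotation as Rn
R=Rn.from_euler("xyz",[179.949,17.098,-95.431],degrees=True).as_matrix(); t=np.array([.4062,-.1568,.116])
print("tool x",-R[:,0].round(4),"z",R[:,2].round(4)); tip=t-R[:,0]*.222+R[:,2]*.006; print("nominal tip",tip.round(4))
s=(tip-p)@D; print("line at nominal tip",(p+D*s).round(4), "proj tips",[proj(C[n],[tip]).round(1).tolist() for n in C],"at handle",(p+D*(s-.222)).round(4))
E
```

```text
side 260 [306.7 205.9] [0.511 0.86 ] u 292.0 322.0 v 180.0 229.0 P [[0.409, -0.078, 0.132], [0.458, 0.106, 0.173]]
top 194 [309.4 224.7] [0.998 0.069] u 287.0 329.0 v 222.0 228.0 P [[0.414, -0.033, 0.15], [0.428, 0.05, 0.176]]
line [0.4219 0.0078 0.1569] [0.0916 0.9528 0.2893] yaw 84.51 pitch 16.82
tool x [0.0905 0.9515 0.294 ] z [ 0.0269  0.2928 -0.9558]
nominal tip [0.4264 0.0562 0.1755]
line at nominal tip [0.4266 0.0573 0.1719] proj tips [[[291.7, 179.1]], [[285.6, 223.1]]] at handle [ 0.4063 -0.1543  0.1077]
```

>>> step_arm:
  increments:
    - {"tx": 1, "ty": 6, "tz": -11, "ax": 0, "ay": 0, "az": -0.2, "claw": -1}
    - {"tx": 1, "ty": 6, "tz": -11, "ax": 0, "ay": 0, "az": 0, "claw": -1}
    - {"tx": 1, "ty": 6, "tz": -11, "ax": 0, "ay": 0, "az": 0, "claw": -1}
    - {"tx": 0.6, "ty": 6, "tz": -11, "ax": 0, "ay": 0, "az": 0, "claw": -1}
    - {"tx": 0, "ty": 0, "tz": 0, "ax": 0, "ay": 0, "az": 0, "claw": -1}
    - {"tx": 0, "ty": 0, "tz": 0, "ax": 0, "ay": 0, "az": 0, "claw": -1}

```text
time_s: 5.7
tcp_pos: [0.4103, -0.1326, 0.0722]
eef_rot: [180.0, 17.2, -95.6]
contact_force: [0.2, 0.3, -0.2]
gripper_width: 0.0197
```

```bash
cat > chk.py <<'E'
from rod import *
from plant import r, optics
from scipy.spatial.transform import Rotation as Rn
import sys
O=np.array([.4325,.140,.15]); yaw=np.radians(-5.65)
ex=np.array([np.cos(yaw),np.sin(yaw),0]); ey=np.array([-np.sin(yaw),np.cos(yaw),0]); up=np.array([0,0,1.])
ys=ey*np.cos(.3)+up*np.sin(.3); hn=-ey*np.sin(.3)+up*np.cos(.3)
B=np.array([ex,ys,hn])
def nominal():
    s=r.get_state(); R=Rn.from_euler("xyz",s["eef_rot"],degrees=True).as_matrix()
    d=-R[:,0]; tip=s["tcp_pos"]+d*.222+R[:,2]*.006
    print("F drainer axes",(B@s["contact_force"]).round(1),"moment",np.round(s["moment"],2),"t",s["time_s"])
    print("tip x,s,h mm",(B@(tip-O)*1000).round(1),"dir",(B@d).round(4),"tcp",np.round(s["tcp_pos"],4)); return s,tip,d
def tins(c,thr):
    X=cloud(c); z=X[...,2]; ok=(np.hypot(X[...,0]-O[0],X[...,1]-O[1])<.1)&(z>.08)&(c["image"].max(2)<thr)
    T=(X[ok]-O)@B.T*1000
    for s0 in(-30,-2,26):
        t=T[(abs(T[:,1]-s0)<12)&(T[:,2]>20)]
        if len(t)>20:
            x=t[:,0]; g=t[t[:,2]>t[:,2].max()-25]
            print("  tin",s0,len(t),"mid x",(np.percentile(x,1)/2+np.percentile(x,99)/2).round(1),"top h",np.percentile(t[:,2],98).round(1),"s",np.percentile(t[:,1],[3,97]).round(1))
E
python3 - <<'E'
from chk import *
nominal()
ims=[]
for n,b in(("side",(235,325,140,230)),("top",(205,295,180,270))):
    c=optics.capture(n); pickle.dump(c,open(n+"2.pkl","wb")); tins(c,60 if n=="side" else 50)
    im=c["image"][b[2]:b[3],b[0]:b[1]]; ims.append(cv2.resize(cv2.convertScaleAbs(im,alpha=1.5 if n=="side" else 2.5),(400,400),interpolation=2))
cv2.imwrite("pics/p2.png",np.hstack(ims))
E
```

```text
F drainer axes [ 0.2  0.3 -0.2] moment [-1.17  0.05 -0.  ] t 5.7
tip x,s,h mm [  4.6 -62.2   0.4] dir [-5.e-04  1.e+00 -3.e-04] tcp [ 0.4103 -0.1326  0.0722]
  tin -30 168 mid x 0.1 top h 36.3 s [-36.8 -19.2]
  tin -2 127 mid x 3.9 top h 35.5 s [-8.6  8.8]
  tin 26 126 mid x -6.8 top h 35.6 s [19.4 36. ]
  tin -30 199 mid x 2.1 top h 39.0 s [-32.7 -18.4]
  tin -2 145 mid x 4.9 top h 38.1 s [-13.4   9.6]
  tin 26 160 mid x -3.2 top h 37.5 s [14.2 37.6]
```

View pics/p2.png

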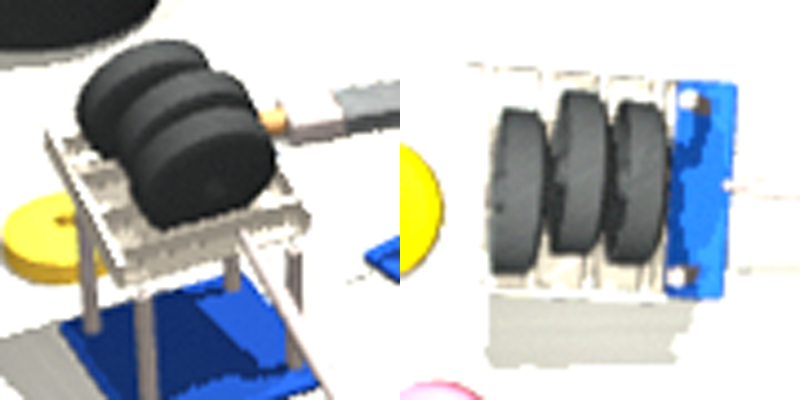

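Both views show the rod on the hole line: the tip is at (238,235) in the left crop with tin1's hole at (215,187), and the shaft points at it. From the right crop, tins 1, 2 and 3 sit at x ≈ +3, +6 and −5 mm, with the rod at +4.6.

>>> step_arm:
  increments:
    - {"tx": 0.94, "ty": 9.5, "tz": 2.95, "ax": 0, "ay": 0, "az": 0, "claw": -1}
    - {"tx": 0.94, "ty": 9.5, "tz": 2.95, "ax": 0, "ay": 0, "az": 0, "claw": -1}
    - {"tx": 0.47, "ty": 4.75, "tz": 1.48, "ax": 0, "ay": 0, "az": 0, "claw": -1}
    - {"tx": 0.47, "ty": 4.75, "tz": 1.48, "ax": 0, "ay": 0, "az": 0, "claw": -1}
    - {"tx": 0.47, "ty": 4.75, "tz": 1.48, "ax": 0, "ay": 0, "az": 0, "claw": -1}
    - {"tx": 0, "ty": 0, "tz": 0, "ax": 0, "ay": 0, "az": 0, "claw": -1}

```text
time_s: 6.4
tcp_pos: [0.4138, -0.0989, 0.0832]
eef_rot: [-179.9, 17.2, -95.6]
contact_force: [-0.5, -0.1, -2.0]
gripper_width: 0.0196
```

```bash
python3 -c "
from chk import *
nominal()"
```

```text
F drainer axes [-0.5 -0.7 -1.9] moment [-1.13  0.06 -0.02] t 6.4
tip x,s,h mm [  4.7 -26.6   1. ] dir [-0.001  1.    -0.   ] tcp [ 0.4138 -0.0989  0.0832]
```

>>> step_arm:
  increments:
    - {"tx": 0.47, "ty": 4.75, "tz": 1.48, "ax": 0, "ay": 0, "az": 0, "claw": -1}
    - {"tx": 0.47, "ty": 4.75, "tz": 1.48, "ax": 0, "ay": 0, "az": 0, "claw": -1}
    - {"tx": 0.47, "ty": 4.75, "tz": 1.48, "ax": 0, "ay": 0, "az": 0, "claw": -1}
    - {"tx": 0, "ty": 0, "tz": 0, "ax": 0, "ay": 0, "az": 0, "claw": -1}

```text
time_s: 6.8
tcp_pos: [0.4152, -0.0847, 0.0875]
eef_rot: [-179.9, 17.2, -95.6]
contact_force: [1.0, -0.3, -1.3]
gripper_width: 0.02
```

```bash
python3 -c "
from chk import *
nominal()
c=optics.capture('top');tins(c,50)"
```

```text
F drainer axes [ 1.1 -0.6 -1.2] moment [-1.12  0.06  0.01] t 6.8
tip x,s,h mm [  4.8 -11.7   0.9] dir [-7.e-04  1.e+00 -0.e+00] tcp [ 0.4152 -0.0847  0.0875]
  tin -30 181 mid x 2.9 top h 39.1 s [-32.6 -18.5]
  tin -2 197 mid x 5.8 top h 39.1 s [-13.5   9.8]
  tin 26 541 mid x 8.5 top h 399.8 s [14.8 36.8]
```

>>> step_arm:
  increments:
    - {"tx": 0.47, "ty": 4.75, "tz": 1.48, "ax": 0, "ay": 0, "az": 0, "claw": -1}
    - {"tx": 0.47, "ty": 4.75, "tz": 1.48, "ax": 0, "ay": 0, "az": 0, "claw": -1}
    - {"tx": 0.47, "ty": 4.75, "tz": 1.48, "ax": 0, "ay": 0, "az": 0, "claw": -1}
    - {"tx": 0.47, "ty": 4.75, "tz": 1.48, "ax": 0, "ay": 0, "az": 0, "claw": -1}
    - {"tx": 0.28, "ty": 2.85, "tz": 0.9, "ax": 0, "ay": 0, "az": 0, "claw": -1}
    - {"tx": 0, "ty": 0, "tz": 0, "ax": 0, "ay": 0, "az": 0, "claw": -1}

```text
time_s: 7.45
tcp_pos: [0.4174, -0.063, 0.0944]
eef_rot: [-179.9, 17.2, -95.6]
contact_force: [0.3, 0.5, -0.8]
gripper_width: 0.0196
```

```bash
python3 -c "
from chk import *
nominal()
c=optics.capture('top');tins(c,50)"
```

```text
F drainer axes [ 0.2  0.3 -0.9] moment [-1.14  0.09 -0.02] t 7.45
tip x,s,h mm [ 4.7 11.2  1. ] dir [-9.e-04  1.e+00 -0.e+00] tcp [ 0.4174 -0.063   0.0944]
  tin -30 27 mid x -24.5 top h 32.4 s [-28.3 -18.4]
  tin -2 50 mid x 4.5 top h 33.8 s [-9.6  9.9]
  tin 26 606 mid x -5.4 top h 429.6 s [23.2 37.4]
```

>>> step_arm:
  increments:
    - {"tx": -1.7, "ty": 0.17, "tz": 0, "ax": 0, "ay": 0, "az": 0, "claw": -1}
    - {"tx": -1.7, "ty": 0.17, "tz": 0, "ax": 0, "ay": 0, "az": 0, "claw": -1}
    - {"tx": -1.7, "ty": 0.17, "tz": 0, "ax": 0, "ay": 0, "az": 0, "claw": -1}
    - {"tx": -1.7, "ty": 0.17, "tz": 0, "ax": 0, "ay": 0, "az": 0, "claw": -1}
    - {"tx": -1.7, "ty": 0.17, "tz": 0, "ax": 0, "ay": 0, "az": 0, "claw": -1}
    - {"tx": -0.5, "ty": 0.05, "tz": 0, "ax": 0, "ay": 0, "az": 0, "claw": -1}
    - {"tx": 0, "ty": 0, "tz": 0, "ax": 0, "ay": 0, "az": 0, "claw": -1}

```text
time_s: 8.2
tcp_pos: [0.4081, -0.0625, 0.0942]
eef_rot: [-180.0, 17.2, -95.6]
contact_force: [-0.6, -0.8, -0.9]
gripper_width: 0.0197
```

Run:
```python
from chk import *
nominal()
ims=[]
for n,b in(("side",(235,325,140,230)),("top",(205,295,180,270))):
    c=optics.capture(n); tins(c,60 if n=="side" else 50)
    im=c["image"][b[2]:b[3],b[0]:b[1]]; ims.append(cv2.resize(cv2.convertScaleAbs(im,alpha=1.5 if n=="side" else 2.5),(400,400),interpolation=2))
cv2.imwrite("pics/p3.png",np.hstack(ims))
```

```text
F drainer axes [-0.5 -1.1 -0.6] moment [-1.15  0.03 -0.04] t 8.2
tip x,s,h mm [-4.3 10.7  0.9] dir [-1.e-04  1.e+00 -1.e-04] tcp [ 0.4081 -0.0625  0.0942]
  tin -30 197 mid x -3.8 top h 37.1 s [-36.6 -19.2]
  tin -2 170 mid x -2.5 top h 37.1 s [-8.7  8.7]
  tin 26 133 mid x -7.6 top h 35.9 s [19.5 37.3]
  tin -2 32 mid x -1.7 top h 35.2 s [-1.2  9.7]
  tin 26 548 mid x -7.1 top h 425.4 s [23.9 37.5]
```

View pics/p3.png

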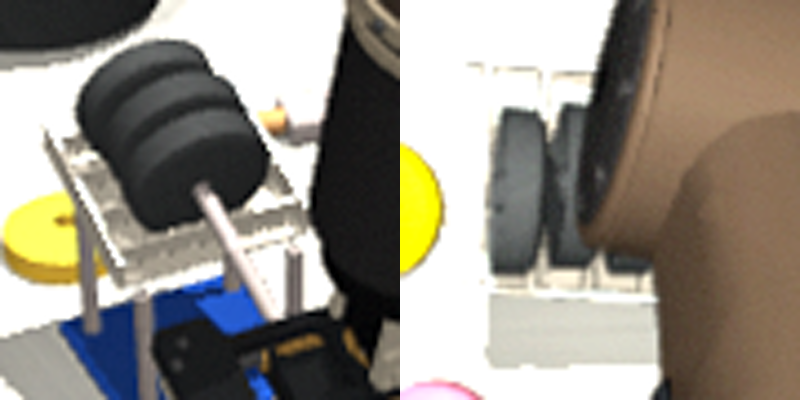

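The left crop shows the rod entering tin1's hole at (198,190), with tins 1 and 2 rolled across. Tin3 is at about −5 mm and the rod at −4.3. I'll go into tin3.

>>> step_arm:
  increments:
    - {"tx": 0, "ty": 4.8, "tz": 1.48, "ax": 0, "ay": 0, "az": 0, "claw": -1}
    - {"tx": 0.4, "ty": 4.75, "tz": 1.48, "ax": 0, "ay": 0, "az": 0, "claw": -1}
    - {"tx": 0.47, "ty": 4.75, "tz": 1.48, "ax": 0, "ay": 0, "az": 0, "claw": -1}
    - {"tx": 0, "ty": 0, "tz": 0, "ax": 0, "ay": 0, "az": 0, "claw": -1}

```text
time_s: 8.7
tcp_pos: [0.4094, -0.0475, 0.0989]
eef_rot: [-179.9, 17.2, -95.6]
contact_force: [0.7, -0.1, -1.0]
gripper_width: 0.0195
```

```bash
python3 -c "
from chk import *
nominal()
c=optics.capture('side');tins(c,60)"
```

```text
F drainer axes [ 0.7 -0.3 -1. ] moment [-1.12 -0.01 -0.09] t 8.7
tip x,s,h mm [-4.8 26.5  1.1] dir [-1.1e-03  1.0e+00  1.0e-04] tcp [ 0.4094 -0.0475  0.0989]
  tin -30 204 mid x -3.6 top h 37.3 s [-37.  -19.2]
  tin -2 175 mid x -4.0 top h 36.8 s [-8.3  8.4]
  tin 26 147 mid x -7.1 top h 36.1 s [19.4 37.1]
```

>>> step_arm:
  increments:
    - {"tx": 0.47, "ty": 4.75, "tz": 1.48, "ax": 0, "ay": 0, "az": 0, "claw": -1}
    - {"tx": 0.47, "ty": 4.75, "tz": 1.48, "ax": 0, "ay": 0, "az": 0, "claw": -1}
    - {"tx": 0.47, "ty": 4.75, "tz": 1.48, "ax": 0, "ay": 0, "az": 0, "claw": -1}
    - {"tx": 0.47, "ty": 4.75, "tz": 1.48, "ax": 0, "ay": 0, "az": 0, "claw": -1}
    - {"tx": 0, "ty": 0, "tz": 0, "ax": 0, "ay": 0, "az": 0, "claw": -1}

```text
time_s: 9.25
tcp_pos: [0.4112, -0.0286, 0.1048]
eef_rot: [-179.9, 17.2, -95.6]
contact_force: [1.0, 0.4, -1.2]
gripper_width: 0.0194
```

>>> step_arm:
  increments:
    - {"tx": 0.66, "ty": 6.65, "tz": 2.07, "ax": 0, "ay": 0, "az": 0, "claw": -1}
    - {"tx": 0.66, "ty": 6.65, "tz": 2.07, "ax": 0, "ay": 0, "az": 0, "claw": -1}
    - {"tx": 0.66, "ty": 6.65, "tz": 2.07, "ax": 0, "ay": 0, "az": 0, "claw": -1}
    - {"tx": 0.66, "ty": 6.65, "tz": 2.07, "ax": 0, "ay": 0, "az": 0, "claw": -1}
    - {"tx": 0.66, "ty": 6.65, "tz": 2.07, "ax": 0, "ay": 0, "az": 0, "claw": -1}
    - {"tx": 0.66, "ty": 6.65, "tz": 2.07, "ax": 0, "ay": 0, "az": 0, "claw": -1}
    - {"tx": 0, "ty": 0, "tz": 0, "ax": 0, "ay": 0, "az": 0, "claw": -1}

```text
time_s: 9.95
tcp_pos: [0.4152, 0.0115, 0.1173]
eef_rot: [-179.9, 17.2, -95.6]
contact_force: [0.2, 0.5, -1.5]
gripper_width: 0.0196
```

```bash
python3 -c "
from chk import *
nominal()
c=optics.capture('side');tins(c,60)"
```

```text
F drainer axes [ 0.2  0.  -1.6] moment [-1.17  0.1   0.  ] t 9.95
tip x,s,h mm [-4.8 88.6  1.1] dir [-1.3e-03  1.0e+00  1.0e-04] tcp [0.4152 0.0115 0.1173]
  tin -30 227 mid x -7.9 top h 37.6 s [-36.6 -18.8]
  tin -2 208 mid x -5.1 top h 38.5 s [-8.5  9.1]
  tin 26 194 mid x -21.4 top h 351.5 s [20.1 36.8]
```

>>> step_arm:
  increments:
    - {"tx": 0.47, "ty": 4.75, "tz": 1.48, "ax": 0, "ay": 0, "az": 0, "claw": -1}
    - {"tx": 0.47, "ty": 4.75, "tz": 1.48, "ax": 0, "ay": 0, "az": 0, "claw": -1}
    - {"tx": 0.47, "ty": 4.75, "tz": 1.48, "ax": 0, "ay": 0, "az": 0, "claw": -1}
    - {"tx": 0.28, "ty": 2.85, "tz": 0.88, "ax": 0, "ay": 0, "az": 0, "claw": -1}
    - {"tx": 0, "ty": 0, "tz": 0, "ax": 0, "ay": 0, "az": 0, "claw": -1}

```text
time_s: 10.5
tcp_pos: [0.4168, 0.0282, 0.1224]
eef_rot: [-179.9, 17.2, -95.6]
contact_force: [-0.2, -0.1, -2.1]
gripper_width: 0.0194
```

>>> step_arm:
  increments:
    - {"tx": 0.19, "ty": 1.9, "tz": 0.59, "ax": 0, "ay": 0, "az": 0, "claw": -1}
    - {"tx": 0.19, "ty": 1.9, "tz": 0.59, "ax": 0, "ay": 0, "az": 0, "claw": -1}
    - {"tx": 0, "ty": 0, "tz": 0, "ax": 0, "ay": 0, "az": 0, "claw": -1}

```text
time_s: 10.8
tcp_pos: [0.4171, 0.0317, 0.1235]
eef_rot: [-179.9, 17.2, -95.6]
contact_force: [0.5, 0.6, -1.4]
gripper_width: 0.0195
```

```bash
python3 -c "
from chk import *
nominal()
c=optics.capture('side');tins(c,60)"
```

```text
F drainer axes [ 0.5  0.2 -1.5] moment [-1.15  0.05 -0.01] t 10.8
tip x,s,h mm [ -4.7 109.8   1. ] dir [-2.e-04  1.e+00 -1.e-04] tcp [0.4171 0.0317 0.1235]
  tin -30 175 mid x -9.7 top h 38.2 s [-35.8 -18.4]
  tin -2 200 mid x -8.5 top h 38.7 s [-8.5  9.1]
  tin 26 203 mid x -23.7 top h 393.3 s [19.  37.5]
```

>>> step_arm:
  increments:
    - {"tx": 0.1, "ty": 0.95, "tz": 0.3, "ax": 0, "ay": 0, "az": 0, "claw": -1}
    - {"tx": 0.1, "ty": 0.95, "tz": 0.3, "ax": 0, "ay": 0, "az": 0, "claw": -1}
    - {"tx": 0, "ty": 0, "tz": 0, "ax": 0, "ay": 0, "az": 0, "claw": -1}

```text
time_s: 11.15
tcp_pos: [0.4173, 0.0336, 0.1241]
eef_rot: [-179.9, 17.2, -95.6]
contact_force: [0.6, 0.3, -2.2]
gripper_width: 0.0195
```

>>> step_arm:
  increments:
    - {"tx": 0.1, "ty": 0.95, "tz": 0.3, "ax": 0, "ay": 0, "az": 0, "claw": -1}
    - {"tx": 0.1, "ty": 0.95, "tz": 0.3, "ax": 0, "ay": 0, "az": 0, "claw": -1}
    - {"tx": 0, "ty": 0, "tz": 0, "ax": 0, "ay": 0, "az": 0, "claw": -1}

```text
time_s: 11.45
tcp_pos: [0.4175, 0.0355, 0.1247]
eef_rot: [-179.9, 17.2, -95.6]
contact_force: [0.6, -0.7, -1.7]
gripper_width: 0.0198
```

>>> step_arm:
  increments:
    - {"tx": 0.1, "ty": 0.95, "tz": 0.3, "ax": 0, "ay": 0, "az": 0, "claw": -1}
    - {"tx": 0, "ty": 0, "tz": 0, "ax": 0, "ay": 0, "az": 0, "claw": -1}
    - {"tx": 0, "ty": 0, "tz": 0, "ax": 0, "ay": 0, "az": 0, "claw": -1}

```text
time_s: 11.75
tcp_pos: [0.4175, 0.0364, 0.1249]
eef_rot: [-180.0, 17.2, -95.6]
contact_force: [-0.3, 0.5, -1.8]
gripper_width: 0.0193
```

Tip s is about 115 and there's no clear axial force yet, so I'll go on in 1 mm steps.

>>> step_arm:
  increments:
    - {"tx": 0.1, "ty": 0.95, "tz": 0.3, "ax": 0, "ay": 0, "az": 0, "claw": -1}
    - {"tx": 0, "ty": 0, "tz": 0, "ax": 0, "ay": 0, "az": 0, "claw": -1}

```text
time_s: 11.95
tcp_pos: [0.4177, 0.0374, 0.1253]
eef_rot: [-179.9, 17.2, -95.6]
contact_force: [1.0, -0.5, -1.6]
gripper_width: 0.0195
```

>>> step_arm:
  increments:
    - {"tx": 0.1, "ty": 0.95, "tz": 0.3, "ax": 0, "ay": 0, "az": 0, "claw": -1}
    - {"tx": 0, "ty": 0, "tz": 0, "ax": 0, "ay": 0, "az": 0, "claw": -1}

```text
time_s: 12.15
tcp_pos: [0.4177, 0.0384, 0.1256]
eef_rot: [-180.0, 17.2, -95.6]
contact_force: [0.4, 1.0, -2.1]
gripper_width: 0.0197
```

Run:
```python
from chk import *
nominal()
c=optics.capture("side"); tins(c,60)
im=c["image"][130:250,225:385]; cv2.imwrite("pics/p4.png",cv2.resize(cv2.convertScaleAbs(im,alpha=1.7),(800,600),interpolation=2))
```

```text
F drainer axes [ 0.3  0.4 -2.3] moment [-1.19  0.06 -0.01] t 12.15
tip x,s,h mm [ -4.7 116.8   1. ] dir [-1.e-04  1.e+00 -1.e-04] tcp [0.4177 0.0384 0.1256]
  tin -30 111 mid x -11.6 top h 38.7 s [-32.6 -18.3]
  tin -2 194 mid x -9.4 top h 38.6 s [-7.9  9.4]
  tin 26 222 mid x -22.1 top h 404.9 s [19.3 37.5]
```

View pics/p4.png

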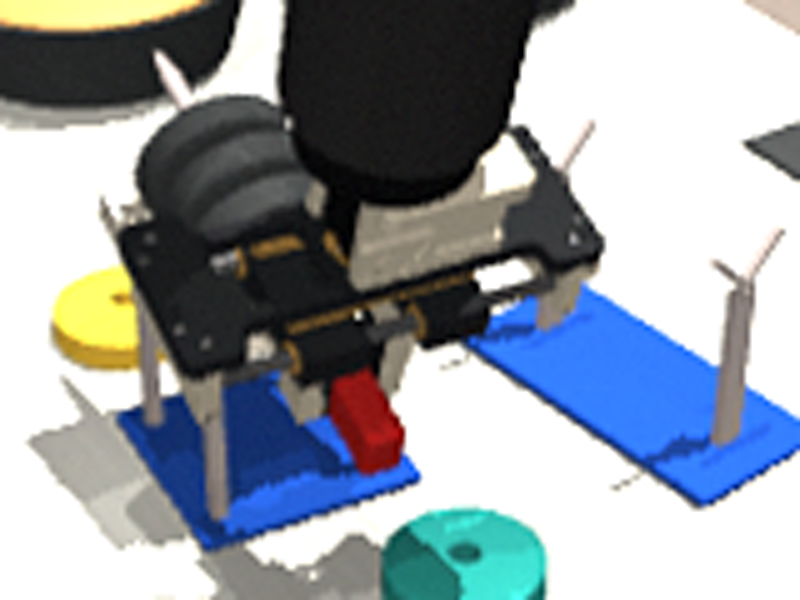

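The picture shows the tip out beyond tin3 at (160,60), so all three tins are threaded. I'll keep pressing gently.

>>> step_arm:
  increments:
    - {"tx": 0.1, "ty": 0.95, "tz": 0.3, "ax": 0, "ay": 0, "az": 0, "claw": -1}
    - {"tx": 0, "ty": 0, "tz": 0, "ax": 0, "ay": 0, "az": 0, "claw": -1}

```text
time_s: 12.4
tcp_pos: [0.4179, 0.0393, 0.1259]
eef_rot: [-179.9, 17.2, -95.6]
contact_force: [0.1, -0.7, -2.0]
gripper_width: 0.0198
```

>>> step_arm:
  increments:
    - {"tx": 0.1, "ty": 0.95, "tz": 0.3, "ax": 0, "ay": 0, "az": 0, "claw": -1}
    - {"tx": 0, "ty": 0, "tz": 0, "ax": 0, "ay": 0, "az": 0, "claw": -1}

```text
time_s: 12.6
tcp_pos: [0.4179, 0.0402, 0.1262]
eef_rot: [-179.9, 17.2, -95.6]
contact_force: [0.1, -1.2, -1.3]
gripper_width: 0.0195
```

>>> step_arm:
  increments:
    - {"tx": 0.1, "ty": 0.95, "tz": 0.3, "ax": 0, "ay": 0, "az": 0, "claw": -1}
    - {"tx": 0, "ty": 0, "tz": 0, "ax": 0, "ay": 0, "az": 0, "claw": -1}

```text
time_s: 12.8
tcp_pos: [0.4181, 0.0412, 0.1265]
eef_rot: [-179.9, 17.2, -95.6]
contact_force: [-0.8, -1.3, -2.2]
gripper_width: 0.0198
```

>>> step_arm:
  increments:
    - {"tx": 0.1, "ty": 0.95, "tz": 0.3, "ax": 0, "ay": 0, "az": 0, "claw": -1}
    - {"tx": 0, "ty": 0, "tz": 0, "ax": 0, "ay": 0, "az": 0, "claw": -1}

```text
time_s: 13.0
tcp_pos: [0.4182, 0.0421, 0.1268]
eef_rot: [-179.9, 17.2, -95.6]
contact_force: [0.3, -0.6, -2.0]
gripper_width: 0.0195
```

>>> step_arm:
  increments:
    - {"tx": 0.05, "ty": 0.5, "tz": 0.15, "ax": 0, "ay": 0, "az": 0, "claw": -1}
    - {"tx": 0, "ty": 0, "tz": 0, "ax": 0, "ay": 0, "az": 0, "claw": -1}

```text
time_s: 13.2
tcp_pos: [0.4182, 0.0426, 0.1269]
eef_rot: [-179.9, 17.2, -95.6]
contact_force: [-0.5, -0.1, -0.9]
gripper_width: 0.0199
```

>>> step_arm:
  increments:
    - {"tx": 0.05, "ty": 0.5, "tz": 0.15, "ax": 0, "ay": 0, "az": 0, "claw": -1}
    - {"tx": 0, "ty": 0, "tz": 0, "ax": 0, "ay": 0, "az": 0, "claw": -1}

```text
time_s: 13.4
tcp_pos: [0.4183, 0.0431, 0.1271]
eef_rot: [-179.9, 17.2, -95.6]
contact_force: [-0.2, -0.2, -1.6]
gripper_width: 0.0201
```

>>> step_arm:
  increments:
    - {"tx": 0.1, "ty": 0.95, "tz": 0.3, "ax": 0, "ay": 0, "az": 0, "claw": -1}
    - {"tx": 0, "ty": 0, "tz": 0, "ax": 0, "ay": 0, "az": 0, "claw": -1}

```text
time_s: 13.6
tcp_pos: [0.4183, 0.044, 0.1273]
eef_rot: [-180.0, 17.2, -95.6]
contact_force: [0.4, -1.3, -2.0]
gripper_width: 0.0195
```

>>> step_arm:
  increments:
    - {"tx": 0.05, "ty": 0.5, "tz": 0.15, "ax": 0, "ay": 0, "az": 0, "claw": -1}
    - {"tx": 0, "ty": 0, "tz": 0, "ax": 0, "ay": 0, "az": 0, "claw": -1}

```text
time_s: 13.8
tcp_pos: [0.4183, 0.0441, 0.1274]
eef_rot: [-180.0, 17.1, -95.6]
contact_force: [0.2, -4.7, -1.6]
gripper_width: 0.0198
```

>>> step_arm:
  increments:
    - {"tx": 0.05, "ty": 0.5, "tz": 0.15, "ax": 0, "ay": 0, "az": 0, "claw": -1}
    - {"tx": 0, "ty": 0, "tz": 0, "ax": 0, "ay": 0, "az": 0, "claw": -1}

```text
time_s: 14.0
tcp_pos: [0.4183, 0.0442, 0.1276]
eef_rot: [-180.0, 17.1, -95.6]
contact_force: [-0.1, -8.0, 0.2]
gripper_width: 0.0199
```

Run:
```python
from chk import *
s,tip,d=nominal()
c=optics.capture("side"); tins(c,60)
print("tip px",proj(c,[tip,tip-[0,0,.0035]]).round(1))
im=c["image"][130:190,225:305]; cv2.imwrite("pics/p5.png",cv2.resize(cv2.convertScaleAbs(im,alpha=1.7),(800,600),interpolation=2))
```

```text
F drainer axes [ 0.7 -7.6  2.6] moment [-3.71  0.09 -0.11] t 14.0
tip x,s,h mm [ -4.7 123.    0.8] dir [-2.0e-04  1.0e+00 -1.5e-03] tcp [0.4183 0.0442 0.1276]
  tin -30 59 mid x -12.4 top h 38.8 s [-27.  -18.2]
  tin -2 184 mid x -10.1 top h 39.1 s [-13.3   8.3]
  tin 26 213 mid x -17.7 top h 402.3 s [19.2 37.5]
tip px [[254.2 136.7]
 [254.3 137.9]]
```

View pics/p5.png

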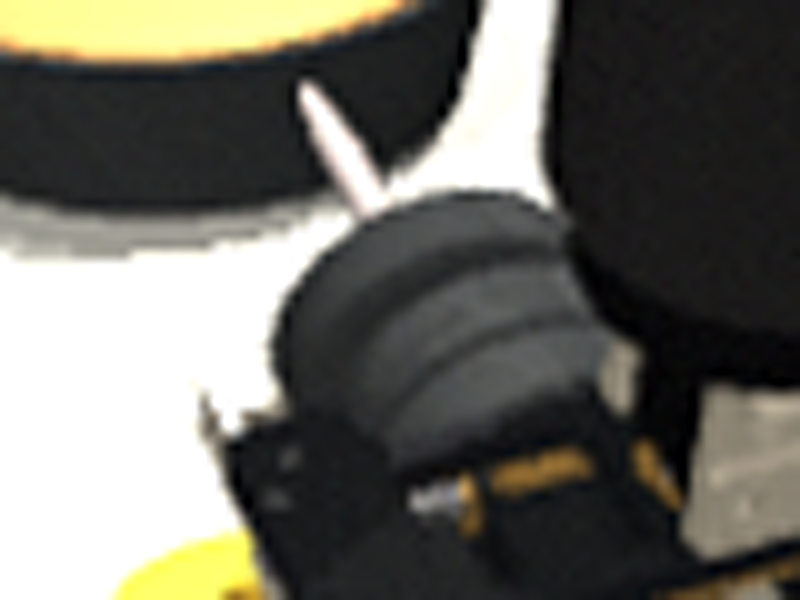

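The picture shows the tip at (255,138), matching the kinematics, and contact is at −7.6 N axial. I'll ease to about 6 N and hold.

>>> step_arm:
  increments:
    - {"tx": 0, "ty": -0.2, "tz": -0.06, "ax": 0, "ay": 0, "az": 0, "claw": -1}
    - {"tx": 0, "ty": 0, "tz": 0, "ax": 0, "ay": 0, "az": 0, "claw": -1}
    - {"tx": 0, "ty": 0, "tz": 0, "ax": 0, "ay": 0, "az": 0, "claw": -1}
    - {"tx": 0, "ty": 0, "tz": 0, "ax": 0, "ay": 0, "az": 0, "claw": -1}

```text
time_s: 14.45
tcp_pos: [0.4183, 0.0442, 0.1275]
eef_rot: [-180.0, 17.1, -95.6]
contact_force: [-0.8, -5.6, -1.4]
gripper_width: 0.02
```

```bash
python3 -c "
from chk import *
nominal()"
```

```text
F drainer axes [-0.3 -5.8  0.4] moment [-3.32  0.09 -0.06] t 14.45
tip x,s,h mm [ -4.7 122.9   0.8] dir [-2.0e-04  1.0e+00 -1.1e-03] tcp [0.4183 0.0442 0.1275]
```

>>> step_arm:
  increments:
    - {"tx": -0.06, "ty": -0.7, "tz": -0.2, "ax": 0, "ay": 0, "az": 0, "claw": -1}
    - {"tx": -0.1, "ty": -0.9, "tz": 2.9, "ax": 0, "ay": 0, "az": 0, "claw": -1}
    - {"tx": -0.15, "ty": -1.47, "tz": 4.8, "ax": 0, "ay": 0, "az": 0, "claw": -1}
    - {"tx": -0.15, "ty": -1.47, "tz": 4.8, "ax": 0, "ay": 0, "az": 0, "claw": -1}
    - {"tx": -0.15, "ty": -1.47, "tz": 4.8, "ax": 0, "ay": 0, "az": 0, "claw": -1}
    - {"tx": -0.15, "ty": -1.47, "tz": 4.8, "ax": 0, "ay": 0, "az": 0, "claw": -1}
    - {"tx": -0.15, "ty": -1.47, "tz": 4.8, "ax": 0, "ay": 0, "az": 0, "claw": -1}
    - {"tx": -0.15, "ty": -1.47, "tz": 4.8, "ax": 0, "ay": 0, "az": 0, "claw": -1}
    - {"tx": -0.15, "ty": -1.47, "tz": 4.8, "ax": 0, "ay": 0, "az": 0, "claw": -1}
    - {"tx": -0.15, "ty": -1.47, "tz": 4.8, "ax": 0, "ay": 0, "az": 0, "claw": -1}
    - {"tx": 0, "ty": 0, "tz": 0, "ax": 0, "ay": 0, "az": 0, "claw": -1}

```text
time_s: 15.55
tcp_pos: [0.4175, 0.0314, 0.1694]
eef_rot: [-179.9, 17.2, -95.6]
contact_force: [0.4, -0.2, -3.8]
gripper_width: 0.0196
```

Run:
```python
from chk import *
nominal()
c=optics.capture("side")
im=c["image"][110:230,225:385]; cv2.imwrite("pics/p6.png",cv2.resize(cv2.convertScaleAbs(im,alpha=1.7),(800,600),interpolation=2))
```

```text
F drainer axes [ 0.4 -1.2 -3.6] moment [-1.39  0.03  0.01] t 15.55
tip x,s,h mm [ -4.3 123.   45. ] dir [-4.e-04  1.e+00  2.e-04] tcp [0.4175 0.0314 0.1694]
```

View pics/p6.png

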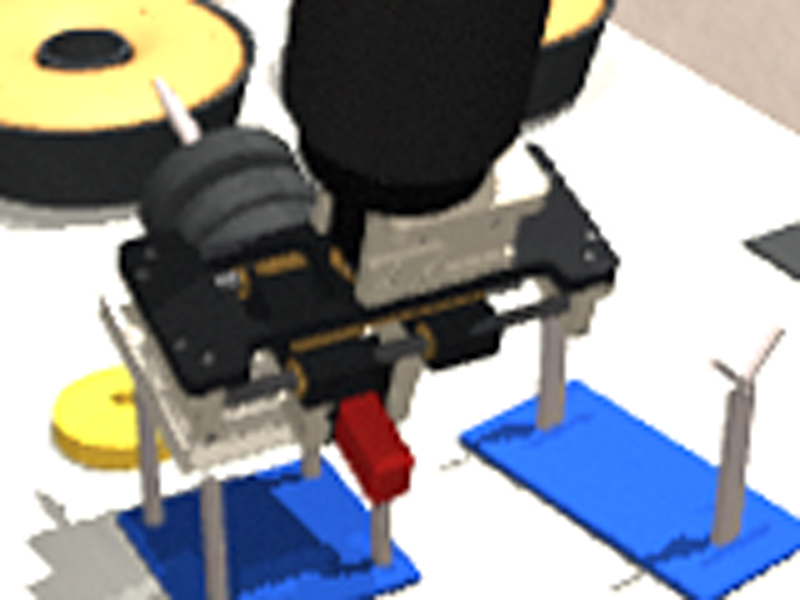

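All three tins are up: the tray is empty and they sit stacked on the rod at (230,190). The lifted load is about 3.8 N. Now I'll carry them to the stand.

>>> step_arm:
  increments:
    - {"tx": 0, "ty": -2, "tz": 8, "ax": 0, "ay": 0, "az": 0, "claw": -1}
    - {"tx": 4, "ty": -3, "tz": 8, "ax": 0, "ay": 0, "az": 0, "claw": -1}
    - {"tx": 8, "ty": -4, "tz": 8, "ax": 0, "ay": 0, "az": 0.5, "claw": -1}
    - {"tx": 12, "ty": -4, "tz": 6, "ax": 0, "ay": 0, "az": 0.8, "claw": -1}
    - {"tx": 14, "ty": -4, "tz": 0, "ax": 0, "ay": 0, "az": 0.8, "claw": -1}
    - {"tx": 14, "ty": -4, "tz": 0, "ax": 0, "ay": 0, "az": 0.8, "claw": -1}
    - {"tx": 14, "ty": -4, "tz": 0, "ax": 0, "ay": 0, "az": 0.8, "claw": -1}
    - {"tx": 14, "ty": -4, "tz": 0, "ax": 0, "ay": 0, "az": 0.8, "claw": -1}
    - {"tx": 14, "ty": -4, "tz": 0, "ax": 0, "ay": 0, "az": 0.8, "claw": -1}
    - {"tx": 14, "ty": -4, "tz": 0, "ax": 0, "ay": 0, "az": 0.8, "claw": -1}
    - {"tx": 14, "ty": -4, "tz": 0, "ax": 0, "ay": 0, "az": 0.8, "claw": -1}
    - {"tx": 14, "ty": -4, "tz": 0, "ax": 0, "ay": 0, "az": 0.8, "claw": -1}

```text
time_s: 16.8
tcp_pos: [0.5546, -0.0143, 0.199]
eef_rot: [-179.9, 17.2, -87.9]
contact_force: [0.1, 0.6, -2.2]
gripper_width: 0.0197
```

>>> step_arm:
  increments:
    - {"tx": 14, "ty": -4, "tz": 0, "ax": 0, "ay": 0, "az": 0.8, "claw": -1}
    - {"tx": 14, "ty": -4, "tz": 0, "ax": 0, "ay": 0, "az": 0.8, "claw": -1}
    - {"tx": 14, "ty": -3, "tz": 0, "ax": 0, "ay": 0, "az": 0.8, "claw": -1}
    - {"tx": 14, "ty": -3, "tz": 0, "ax": 0, "ay": 0, "az": 0.8, "claw": -1}
    - {"tx": 12, "ty": -3, "tz": 0, "ax": 0, "ay": 0, "az": 0.8, "claw": -1}
    - {"tx": 9, "ty": -2, "tz": 0, "ax": 0, "ay": 0, "az": 0.6, "claw": -1}
    - {"tx": 6, "ty": -1, "tz": 0, "ax": 0, "ay": 0, "az": 0.4, "claw": -1}
    - {"tx": 4, "ty": -1, "tz": 0, "ax": 0, "ay": 0, "az": 0, "claw": -1}
    - {"tx": 0, "ty": 0, "tz": 0, "ax": 0, "ay": 0, "az": 0, "claw": -1}
    - {"tx": 0, "ty": 0, "tz": 0, "ax": 0, "ay": 0, "az": 0, "claw": -1}

```text
time_s: 17.8
tcp_pos: [0.6398, -0.0345, 0.1987]
eef_rot: [-180.0, 17.2, -82.9]
contact_force: [-0.8, -0.3, -3.4]
gripper_width: 0.0195
```

```bash
cat > st.py <<'E'
from chk import *
def stand():
    s=r.get_state(); R=Rn.from_euler("xyz",s["eef_rot"],degrees=True).as_matrix(); d=-R[:,0]
    h=s["tcp_pos"]+R[:,2]*.006-d*.0025
    print("F",np.round(s["contact_force"],1),"t",s["time_s"],"tcp",np.round(s["tcp_pos"],4),"rod yaw",np.degrees(np.arctan2(d[1],d[0])).round(2),"pitch",np.degrees(np.arcsin(d[2])).round(2))
    for nm,k in(("neck",.056),("fore",.190)): print(nm,(h+d*k).round(4))
    return h,d
E
python3 -c "
from st import *
stand()"
```

```text
F [-0.8 -0.3 -3.4] t 17.8 tcp [ 0.6398 -0.0345  0.1987] rod yaw 97.05 pitch 17.19
neck [0.6333 0.018  0.2088]
fore [0.6176 0.1451 0.2484]
```

>>> step_arm:
  increments:
    - {"tx": 0, "ty": 0, "tz": 0, "ax": -1.71, "ay": -0.21, "az": 0, "claw": -1}
    - {"tx": 0, "ty": 0, "tz": 0, "ax": -1.71, "ay": -0.21, "az": 0, "claw": -1}
    - {"tx": 0, "ty": 0, "tz": 0, "ax": -1.71, "ay": -0.21, "az": 0, "claw": -1}
    - {"tx": 0, "ty": 0, "tz": 0, "ax": -1.71, "ay": -0.21, "az": 0, "claw": -1}
    - {"tx": 0, "ty": 0, "tz": 0, "ax": -1.71, "ay": -0.21, "az": 0, "claw": -1}
    - {"tx": 0, "ty": 0, "tz": 0, "ax": -1.71, "ay": -0.21, "az": 0, "claw": -1}
    - {"tx": 0, "ty": 0, "tz": 0, "ax": -1.71, "ay": -0.21, "az": 0, "claw": -1}
    - {"tx": 0, "ty": 0, "tz": 0, "ax": -1.71, "ay": -0.21, "az": 0, "claw": -1}
    - {"tx": 0, "ty": 0, "tz": 0, "ax": -1.71, "ay": -0.21, "az": 0, "claw": -1}
    - {"tx": 0, "ty": 0, "tz": 0, "ax": -1.71, "ay": -0.21, "az": 0, "claw": -1}
    - {"tx": 0, "ty": 0, "tz": 0, "ax": 0, "ay": 0, "az": 0, "claw": -1}
    - {"tx": 0, "ty": 0, "tz": 0, "ax": 0, "ay": 0, "az": 0, "claw": -1}

```text
time_s: 19.0
tcp_pos: [0.6398, -0.0339, 0.199]
eef_rot: [-179.9, -0.0, -82.9]
contact_force: [0.4, 1.3, -3.5]
gripper_width: 0.0195
```

Run:
```python
from st import *
h,d=stand()
ims=[]
for n,b in(("side",(280,400,130,240)),("top",(220,340,90,200))):
    c=optics.capture(n); pickle.dump(c,open(n+"4.pkl","wb"))
    print(n,"neck,fore,tip px",proj(c,[h+d*.056,h+d*.19,h+d*.222]).round(1).tolist(),"forks px",proj(c,[[.6345,.0185,.115],[.618,.1515,.115]]).round(1).tolist())
    im=c["image"][b[2]:b[3],b[0]:b[1]]; ims.append(cv2.resize(cv2.convertScaleAbs(im,alpha=1.5 if n=="side" else 2.5),(400,367),interpolation=2))
cv2.imwrite("pics/p7.png",np.hstack(ims))
```

```text
F [ 0.4  1.3 -3.5] t 19.0 tcp [ 0.6398 -0.0339  0.199 ] rod yaw 97.12 pitch -0.02
neck [0.6332 0.0192 0.193 ]
fore [0.6166 0.1522 0.1929]
side neck,fore,tip px [[375.3, 154.3], [336.3, 133.8], [327.8, 129.3]] forks px [[372.9, 182.1], [335.6, 160.4]]
top neck,fore,tip px [[300.7, 120.8], [235.7, 131.0], [220.3, 133.5]] forks px [[302.5, 128.4], [242.6, 137.8]]
```

View pics/p7.png

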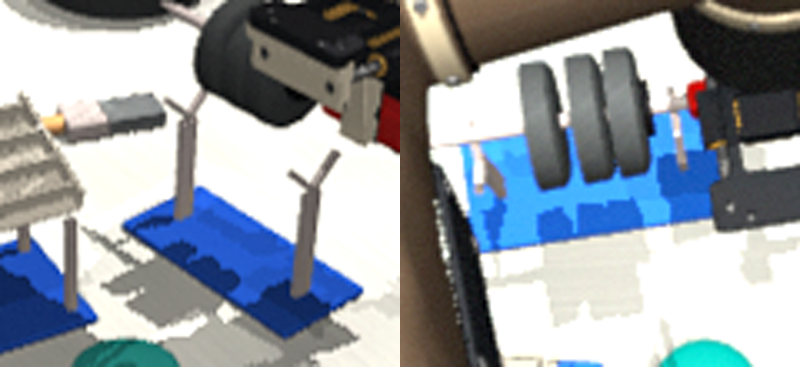

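Right crop: the tins are on the rod between the forks' positions, with tin3 drifted slightly forward to (545,125), and the guard and neck are over the near fork. Left crop: the V bottoms at (313,187) and (187,117) agree with my fork estimate. Lowering now.

>>> step_arm:
  increments:
    - {"tx": 0.7, "ty": 0, "tz": -4, "ax": 0, "ay": 0, "az": 0, "claw": -1}
    - {"tx": 0.6, "ty": -0.5, "tz": -8, "ax": 0, "ay": 0, "az": 0, "claw": -1}
    - {"tx": 0, "ty": 0, "tz": -8, "ax": 0, "ay": 0, "az": 0, "claw": -1}
    - {"tx": 0, "ty": 0, "tz": -8, "ax": 0, "ay": 0, "az": 0, "claw": -1}
    - {"tx": 0, "ty": 0, "tz": -8, "ax": 0, "ay": 0, "az": 0, "claw": -1}
    - {"tx": 0, "ty": 0, "tz": -8, "ax": 0, "ay": 0, "az": 0, "claw": -1}
    - {"tx": 0, "ty": 0, "tz": -8, "ax": 0, "ay": 0, "az": 0, "claw": -1}
    - {"tx": 0, "ty": 0, "tz": -8, "ax": 0, "ay": 0, "az": 0, "claw": -1}
    - {"tx": 0, "ty": 0, "tz": -5, "ax": 0, "ay": 0, "az": 0, "claw": -1}
    - {"tx": 0, "ty": 0, "tz": -4, "ax": 0, "ay": 0, "az": 0, "claw": -1}
    - {"tx": 0, "ty": 0, "tz": 0, "ax": 0, "ay": 0, "az": 0, "claw": -1}

```text
time_s: 20.2
tcp_pos: [0.6411, -0.035, 0.1291]
eef_rot: [180.0, -0.0, -82.9]
contact_force: [-0.2, 0.2, -3.6]
gripper_width: 0.0195
```

>>> step_arm:
  increments:
    - {"tx": 0, "ty": 0, "tz": -2, "ax": 0, "ay": 0, "az": 0, "claw": -1}
    - {"tx": 0, "ty": 0, "tz": -2, "ax": 0, "ay": 0, "az": 0, "claw": -1}
    - {"tx": 0, "ty": 0, "tz": 0, "ax": 0, "ay": 0, "az": 0, "claw": -1}

```text
time_s: 20.5
tcp_pos: [0.6413, -0.0351, 0.1255]
eef_rot: [-180.0, -0.0, -82.9]
contact_force: [-0.2, 0.0, -2.9]
gripper_width: 0.0198
```

>>> step_arm:
  increments:
    - {"tx": 0, "ty": 0, "tz": -2, "ax": 0, "ay": 0, "az": 0, "claw": -1}
    - {"tx": 0, "ty": 0, "tz": 0, "ax": 0, "ay": 0, "az": 0, "claw": -1}

```text
time_s: 20.7
tcp_pos: [0.6413, -0.0351, 0.1235]
eef_rot: [-180.0, -0.0, -83.0]
contact_force: [0.1, -0.0, -2.6]
gripper_width: 0.0198
```

Run:
```python
from st import *
stand(); print(r.get_state()["moment"])
```

```text
F [ 0.1 -0.  -2.6] t 20.7 tcp [ 0.6413 -0.0351  0.1235] rod yaw 97.05 pitch -0.04
neck [0.6347 0.018  0.1175]
fore [0.6183 0.151  0.1174]
[-0.2147599  -0.05873123 -0.01222969]
```

>>> step_arm:
  increments:
    - {"tx": 0, "ty": 0, "tz": -1, "ax": 0, "ay": 0, "az": 0, "claw": -1}
    - {"tx": 0, "ty": 0, "tz": 0, "ax": 0, "ay": 0, "az": 0, "claw": -1}

```text
time_s: 20.9
tcp_pos: [0.6414, -0.035, 0.1226]
eef_rot: [-180.0, -0.0, -82.9]
contact_force: [-0.1, -0.2, -2.6]
gripper_width: 0.0197
```

>>> step_arm:
  increments:
    - {"tx": 0, "ty": 0, "tz": -1, "ax": 0, "ay": 0, "az": 0, "claw": -1}
    - {"tx": 0, "ty": 0, "tz": 0, "ax": 0, "ay": 0, "az": 0, "claw": -1}

```text
time_s: 21.1
tcp_pos: [0.6416, -0.035, 0.1218]
eef_rot: [-179.9, -0.0, -83.0]
contact_force: [-0.3, 0.3, -2.3]
gripper_width: 0.0198
```

Run:
```python
from st import *
stand(); print(r.get_state()["moment"])
```

```text
F [-0.3  0.3 -2.3] t 21.1 tcp [ 0.6416 -0.035   0.1218] rod yaw 97.05 pitch -0.04
neck [0.635  0.0181 0.1157]
fore [0.6186 0.1511 0.1156]
[ 0.0207319  -0.18424139 -0.05841364]
```

>>> step_arm:
  increments:
    - {"tx": 0, "ty": 0, "tz": -0.7, "ax": 0, "ay": 0, "az": 0, "claw": -1}
    - {"tx": 0, "ty": 0, "tz": 0, "ax": 0, "ay": 0, "az": 0, "claw": -1}

```text
time_s: 21.3
tcp_pos: [0.6417, -0.035, 0.1213]
eef_rot: [-179.9, -0.0, -82.9]
contact_force: [-0.1, 0.0, -0.2]
gripper_width: 0.0196
```

>>> step_arm:
  increments:
    - {"tx": 0, "ty": 0, "tz": -0.6, "ax": 0, "ay": 0, "az": 0, "claw": -1}
    - {"tx": 0, "ty": 0, "tz": 0, "ax": 0, "ay": 0, "az": 0, "claw": -1}

```text
time_s: 21.5
tcp_pos: [0.6417, -0.035, 0.121]
eef_rot: [-179.9, -0.1, -82.9]
contact_force: [-1.1, 0.7, 4.2]
gripper_width: 0.0199
```

Run:
```python
from st import *
stand(); print(r.get_state()["moment"])
```

```text
F [-1.1  0.7  4.2] t 21.5 tcp [ 0.6417 -0.035   0.121 ] rod yaw 97.06 pitch -0.05
neck [0.6352 0.0181 0.115 ]
fore [0.6187 0.1511 0.1149]
[ 0.38648977  0.22628828 -0.07628499]
```

Seated at axis height 0.115, with support force. I'll release gently.

>>> step_arm:
  increments:
    - {"tx": 0, "ty": 0, "tz": 0.4, "ax": 0, "ay": 0, "az": 0, "claw": -1}
    - {"tx": 0, "ty": 0, "tz": 0, "ax": 0, "ay": 0, "az": 0, "claw": -0.45}
    - {"tx": 0, "ty": 0, "tz": 0, "ax": 0, "ay": 0, "az": 0, "claw": -0.3}
    - {"tx": 0, "ty": 0, "tz": 0, "ax": 0, "ay": 0, "az": 0, "claw": 0}
    - {"tx": 0, "ty": 0, "tz": 0, "ax": 0, "ay": 0, "az": 0, "claw": 0}
    - {"tx": 0, "ty": 0, "tz": 0, "ax": 0, "ay": 0, "az": 0, "claw": 0}

```text
time_s: 22.1
tcp_pos: [0.6413, -0.0351, 0.1207]
eef_rot: [-180.0, -0.0, -82.9]
contact_force: [0.9, 0.2, 0.5]
gripper_width: 0.043
```

>>> step_arm:
  increments:
    - {"tx": 0, "ty": 0, "tz": 5, "ax": 0, "ay": 0, "az": 0, "claw": 0}
    - {"tx": 0, "ty": 0, "tz": 10, "ax": 0, "ay": 0, "az": 0, "claw": 0}
    - {"tx": 0, "ty": 0, "tz": 15, "ax": 0, "ay": 0, "az": 0, "claw": 0}
    - {"tx": 0, "ty": 0, "tz": 20, "ax": 0, "ay": 0, "az": 0, "claw": 0}
    - {"tx": 0, "ty": -10, "tz": 30, "ax": 0, "ay": 0, "az": 0, "claw": 0}
    - {"tx": -10, "ty": -30, "tz": 30, "ax": 0, "ay": 0, "az": 0, "claw": 0}
    - {"tx": -20, "ty": -40, "tz": 20, "ax": 0, "ay": 0, "az": 0, "claw": 0}
    - {"tx": -20, "ty": -40, "tz": 0, "ax": 0, "ay": 0, "az": 0, "claw": 0}
    - {"tx": -20, "ty": -40, "tz": 0, "ax": 0, "ay": 0, "az": 0, "claw": 0}
    - {"tx": -20, "ty": -40, "tz": 0, "ax": 0, "ay": 0, "az": 0, "claw": 0}
    - {"tx": -20, "ty": -40, "tz": 0, "ax": 0, "ay": 0, "az": 0, "claw": 0}
    - {"tx": 0, "ty": 0, "tz": 0, "ax": 0, "ay": 0, "az": 0, "claw": 0}

```text
time_s: 23.3
tcp_pos: [0.529, -0.2788, 0.2521]
eef_rot: [-179.9, -0.1, -83.2]
contact_force: [0.6, 0.5, -0.2]
gripper_width: 0.0437
```

Run:
```python
from st import *
ims=[]
for n,b in(("side",(310,430,120,230)),("top",(220,340,90,200))):
    c=optics.capture(n); im=c["image"][b[2]:b[3],b[0]:b[1]]; ims.append(cv2.resize(cv2.convertScaleAbs(im,alpha=1.5 if n=="side" else 2.5),(400,367),interpolation=2))
cv2.imwrite("pics/p8.png",np.hstack(ims))
```

```text
(no output)
```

View pics/p8.png

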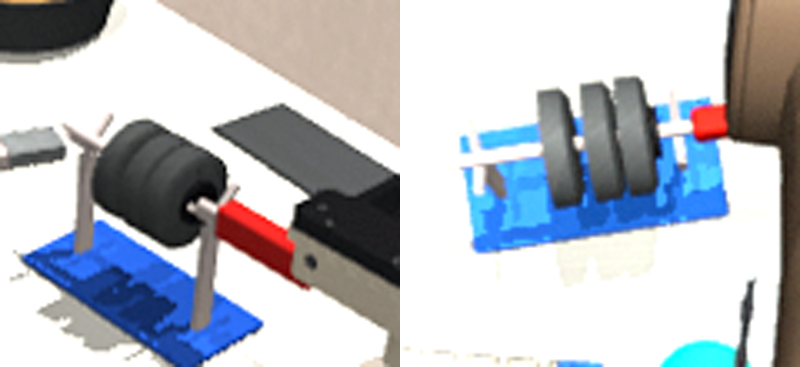

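The rod lies in both forks, with the black guard just inside the near fork (right crop 655,125) and the three tins between the forks. One last check that it is still and the bystanders haven't moved, then I'll hand in.

>>> step_arm:
  increments:
    - {"tx": 0, "ty": 0, "tz": 0, "ax": 0, "ay": 0, "az": 0, "claw": 0}
    - {"tx": 0, "ty": 0, "tz": 0, "ax": 0, "ay": 0, "az": 0, "claw": 0}
    - {"tx": 0, "ty": 0, "tz": 0, "ax": 0, "ay": 0, "az": 0, "claw": 0}
    - {"tx": 0, "ty": 0, "tz": 0, "ax": 0, "ay": 0, "az": 0, "claw": 0}

```text
time_s: 23.8
tcp_pos: [0.5318, -0.2743, 0.2507]
eef_rot: [-180.0, -0.0, -82.9]
contact_force: [0.6, 0.1, 0.0]
gripper_width: 0.0438
```

Run:
```python
from st import *
a=optics.capture("top")["image"].astype(int); c=optics.capture("side"); s0=pickle.load(open("side0.pkl","rb"))["image"].astype(int); t0=pickle.load(open("top0.pkl","rb"))["image"].astype(int)
for n,x,y,b in(("brush",a,t0,(160,205,105,195)),("ramekin side",c["image"].astype(int),s0,(410,448,220,262)),("jar side",c["image"].astype(int),s0,(450,490,240,300)),("teal",a,t0,(293,330,190,226))):
    d=abs(x-y)[b[2]:b[3],b[0]:b[1]].max(2); print(n,"mean diff",d.mean().round(1),"frac>40",(d>40).mean().round(3))
optics.capture("top"); b2=optics.capture("top")["image"].astype(int)
print("still", abs(a-b2)[100:180,225:315].max())
print(r.get_state()["time_s"]); print(r.close_job())
```

```text
brush mean diff 47.4 frac>40 0.85
ramekin side mean diff 24.7 frac>40 0.082
jar side mean diff 25.4 frac>40 0.0
teal mean diff 47.1 frac>40 0.826
still 72
24.0
the job is handed in; nothing more can be done
None
```

I handed the job in at 24 s with the rod hanging across both forks and all three tins on it. My last stillness and bystander checks were inconclusive.

- **Threading:** I gripped the rod by its handle and threaded the tins along the slope. After tin2 I shifted 9 mm sideways to line up with tin3. I then pressed the guard on tin1 with about 6 N; it peaked at about 8 N and I eased it to 5.8 N.
- **Lifting:** I lifted square to the slope by about 44 mm and all three tins came out together.
- **Hanging:** I levelled the rod and lowered it into the forks. It seated with its axis at about 115 mm, and I then released it and backed the arm away.

**Last picture:** the rod lies in both forks, the guard is just inside the near fork, and the tins are between the forks.

**Checks that disagreed or failed:**
- **Bystanders:** comparing final and first pictures did not show whether the jar, ramekin and brush stayed put. The image differences were large for some areas (brush 85% of pixels, the turquoise look-alike tin 83%). I think that is a change in overall brightness, but I did not confirm it. No force reading showed contact with them, and the arm's planned path stayed clear.
- **Stillness:** the frame-to-frame check gave a maximum pixel difference of 72, which could be image noise or a slight swing of the tins.
- **Guard contact:** the guard touched tin1 about 7 mm later than my vision estimate, so I relied on the force reading.
- **Fork choice:** the two forks look identical, so I took the one at lower y, on the rod's starting side, as the near fork.

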